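# Pull out, lock and fill a bench rack

## Robot

A 6-joint arm with a two-finger parallel gripper is mounted at the origin on a cart in front of the work surface, level with it; the furniture and walls round the work are solid. World frame = base frame: x ahead of the robot, y to its left, z up, the work surface at z = 0. Lengths are in m, angles in rad, forces in N, time in s.
With the tool pointing down it reaches from about 0.3 to 0.775 m from the base axis. Payload 14.6 kg.
Tool frame: the origin (TCP) lies between the finger pads; the fingertips stand 22 mm ahead of it and the grasp point (between the pads) lies 3 mm ahead of it (ctrl.tip_reach is the distance from the TCP to the fingertips, in m); z points along the fingers, y is the direction in which the jaws open and shut (so a half turn about z gives the same grasp; the last joint's range is limited). The gripper opens to 94 mm and grips with 3 to 60 N. Pads are 16 mm wide; open, the fingers measure 119 mm over their backs; the gripper's body (75 mm by 177 mm) begins 78 mm behind the grasp point.
Start: joints at [1.16, 0.3, 1.521, -0, 1.321, -0.067], TCP at [0.185, 0.518, 0.227] pointing down, gripper open.
Joint ranges: [-3.03, 3.03], [-0.79, 2.21], [0.23, 2.52], [-1.04, 4.18], [0, 3.07], [-2.55, 2.55]. Speed limits (rad/s): [2.22, 2.22, 2.57, 3.14, 3.14, 3.14].

## Interface

Orientations are given as [roll, pitch, yaw] about the fixed x, y, z axes, in that order (R = Rz(yaw) Ry(pitch) Rx(roll)).
In Python, from station import ctrl gives the robot as it stands. The module is installed in compiled form; this text tells all that it offers.
- The arm moves only by the shell command python3 -m creep 'ROWS' [OPENING] [FORCE]. ROWS is a JSON object of lists of equal length, an entry for each row: "xyz": the shift along the tool's x, y, z in mm, a list of three; "spin": the turn about the tool's z in rad. In form: {"xyz": [[tx, ty, tz], ...], "spin": [spin, ...]}. A call has 1 to 5 rows; each row shifts and turns the commanded pose from where the row before left it, along the tool's axes as they then stand; what a row does not reach is not made up. A row lasts 1/8 s, in which the tool goes at most 62.5 mm and 10.7 degrees, less where a joint would pass 70% of its speed; a pose out of reach is approached as far as the arm can. A call with a gripper value outside its range is refused whole. OPENING is the finger opening in mm, from 0 to 94, set as the call begins (- or left out, the last holds). The fingers move at their own pace and stop on an object; FORCE is the grip in N (left out, the last holds). Time passes only in rows, so rows that do not move let the fingers close. It gives the time, the measured TCP pose, the force and the opening at its end, in the units of the state.
- ctrl.get_obs(): the state, without advancing time (a new reading comes with each control period).
- ctrl.camera(name): name is "side" or "top"; returns the picture (384x512x3 uint8, red, green, blue); there is no depth.
- ctrl.camera_model(name): a dict with "fx", "fy", "cx", "cy" (pixels), "k1" (the pictures are not rectified: a ray, as slopes to the right and down, at radius r is drawn at 1 + k1 r^2 times it, then the intrinsics apply), "R" (3x3) and "t" (3): a world point X has camera coordinates R X + t. Camera axes: x right, y down, z forward; pixel columns grow to the right and rows downward; lengths in m; the calibration is good to about 2 mm. A picture is of the moment at which its call begins. camera_model takes no time and is no camera call.
- ctrl.hand_in(): hands the job in, once; it reports no verdict.
The state is a dict: "time_s": time; "qpos": joint angles; "joint_vel": joint speeds; "tau": joint torques, N m; "ee_pos": TCP position; "eef_rot": TCP orientation; "force": force on the tool from outside, world axes, zero at the start; "moment": the same for the moment, N m; "grip_width": finger opening in m.
Only numpy, scipy, OpenCV 4.12 (cv2) and the standard library are available. Lean on these libraries where they do the work, as an engineer would, in place of code of your own. Each camera call takes 0.05 s, during which the arm holds its last target.

## Task

Free the bench rack's leaf by lifting the orange T-handle of its sprung index plunger and twisting it into the rest notch, let go so that it stays up by itself, draw the leaf fully out, and turn the plunger back so that it drops in and locks the leaf. Only when the leaf is locked, fill it: stand every flux bottle upright on a red disc and lay every black charcoal block flat on a blue rectangle, long side along the rectangle's long side, one to a mark and centred, so that they form two neat rows. Leave the screwdriver where it lies, and put right anything that gets knocked out of place.

Things in the scene. Friction and masses are not known exactly. Their poses are not given: they have to be found in the camera images.
- tbar_grip (a point): Centre of the orange T-handle bar of the index plunger: 50 mm long (this point's y axis), 12 mm wide (x), 20 mm high; grip it from above across the 12 mm. Its 11 mm stem stands on the plywood deck, at the corner nearest the robot and the leaf's handle. Seated, this point is 52 mm above the deck and 24 mm above the 32 mm wide slotted collar (flange 48 mm). The point turns and rises with the bar; z up.
- plunger (a joint): Lift of the plunger (m): 0 = down, its nose in a hole of the leaf (locked); about 0.0135 = parked in the rest notch (leaf free); 0.026 = top stop. A spring pulls it down, 7 N at 0, 13 N at 0.025. From 0.018 up its cross-pin clears the collar and the handle can be turned. If no hole is under it the nose rests on the leaf at about 0.010.
- tbar (a joint): Turn of the T-handle in rad, counter-clockwise seen from above: 0 = bar along the leaf's sliding direction, where the cross-pin drops down its slot; 1.2 = over the rest notch, 4 mm deep, in which the pin stays by spring force when let down; end stops at 0 and 1.26. Turns freely only when lifted 0.018 m or more.
- leaf (a joint): How far the leaf is drawn out, in m: 0 = home (stop), 0.14 = fully out (stop); holes for the plunger at both ends only. Friction 1.5 N.
- leaf_handle (a point): Grip point of the leaf's black upright grip plate, 60 mm along this point's x axis, 10 mm thick along y, its top 9 mm above this point and the leaf's top 49 mm below it; it stands 34 mm clear of the deck's lip when home, the lip's top being 21 mm below this point. Gripped from above across its 10 mm. The leaf slides out along this point's +y axis (to the robot's left). z up.
- red_1 (a point): Centre of red disc 1 on the leaf's flat top (disc 40 mm across; axes as point leaf_handle). The three red discs, 47 mm apart along y, form the row farther from the robot, 84 mm from the blue row. A 5 mm high rim runs along the leaf's edges, 37 mm beyond the red centres. With the leaf home the discs are under the deck.
- blue_1 (a point): Centre of blue rectangle 1 painted on the leaf's flat top, 58 mm along this point's x and 41 mm along y; the three, 47 mm apart along y, form the row nearer the robot, 53 mm from the leaf's rim. Axes as point leaf_handle.
- red_2 (a point): Centre of red disc 2 on the leaf's flat top (disc 40 mm across; axes as point leaf_handle). The three red discs, 47 mm apart along y, form the row farther from the robot, 84 mm from the blue row. A 5 mm high rim runs along the leaf's edges, 37 mm beyond the red centres. With the leaf home the discs are under the deck.
- blue_2 (a point): Centre of blue rectangle 2 painted on the leaf's flat top, 58 mm along this point's x and 41 mm along y; the three, 47 mm apart along y, form the row nearer the robot, 53 mm from the leaf's rim. Axes as point leaf_handle.
- red_3 (a point): Centre of red disc 3 on the leaf's flat top (disc 40 mm across; axes as point leaf_handle). The three red discs, 47 mm apart along y, form the row farther from the robot, 84 mm from the blue row. A 5 mm high rim runs along the leaf's edges, 37 mm beyond the red centres. With the leaf home the discs are under the deck.
- blue_3 (a point): Centre of blue rectangle 3 painted on the leaf's flat top, 58 mm along this point's x and 41 mm along y; the three, 47 mm apart along y, form the row nearer the robot, 53 mm from the leaf's rim. Axes as point leaf_handle.
- flux_a: White flux bottle with a red pointed nozzle: round body 37 mm across and 58 mm high, 96 mm high in all, 90 g; origin at the centre of its underside, z along its axis. Starts on the wooden board to the robot's left. May be absent.
- flux_b: White flux bottle with a red pointed nozzle: round body 37 mm across and 58 mm high, 96 mm high in all, 90 g; origin at the centre of its underside, z along its axis. Starts on the wooden board to the robot's left. May be absent.
- flux_c: White flux bottle with a red pointed nozzle: round body 37 mm across and 58 mm high, 96 mm high in all, 90 g; origin at the centre of its underside, z along its axis. Starts on the wooden board to the robot's left. May be absent.
- block_a: Black charcoal block, 38 mm (its x) x 54 mm (its y) x 26 mm high, 50 g; origin at the centre of its underside, z up. Starts on the rack's plywood deck. May be absent.
- block_b: Black charcoal block, 38 mm (its x) x 54 mm (its y) x 26 mm high, 50 g; origin at the centre of its underside, z up. Starts on the rack's plywood deck. May be absent.
- block_c: Black charcoal block, 38 mm (its x) x 54 mm (its y) x 26 mm high, 50 g; origin at the centre of its underside, z up. Starts on the rack's plywood deck. May be absent.
- rack: The rack's fixed stand on the table: plywood deck 212 mm (x) x 202 mm (y) with a 4 mm high lip round it, its top 122 mm above this origin; the leaf's top is 98 mm above this origin. Origin on the table under the deck's middle (11 mm off it, towards the handle); y axis along the leaf's way out, x away from the robot, z up.
- board: Wooden board fixed on the table at the robot's left, 152 mm (x) x 195 mm (y), its top 36 mm above this origin at the centre of its underside.
- driver: Screwdriver with a yellow handle, 145 mm long, lying on the deck along its edge far from the robot; leave it. Origin at its underside's centre, y along it.

How it is judged:
By the outcome, as a careful person would: the job done as asked, in the order asked, and still so for the second after the job is handed in, with the robot touching nothing.
Of flux_a, flux_b, flux_c, block_a, block_b, block_c only 4 to 6 are there at a start; the rules pass over those that are not, and their reading is None.
At some moment in a run one of block_a, block_b, block_c may be knocked a few centimetres aside while the robot is not near it.
Once in a run the grip may slacken for a moment while it holds something.
It also fails if it takes over 210 s, if anything falls off the work surface, if the arm or the gripper's body presses on something with over 40 N, if the wrist force passes 120 N, or if a joint passes its speed limit or range.

## Working session

There is one attempt and no reset: what is moved stays moved. The work goes in short steps, Python scripts to look and compute and a shell command to move; the robot and the scene stay as the last step left them, time stands still between calls to the robot, and variables do not carry over. Pictures are saved under pics/ and viewed, and the job is handed in when it is done.

```bash
mkdir -p pics; cat > h.py <<'E'
import numpy as np, cv2
from station import ctrl
def pic(cam,name):
    im=ctrl.camera(cam); cv2.imwrite(f'pics/{name}.png',cv2.cvtColor(im,cv2.COLOR_RGB2BGR)); return im
def K(m): return np.array([[m['fx'],0,m['cx']],[0,m['fy'],m['cy']],[0,0,1]])
def ray(cam,uv):
    m=ctrl.camera_model(cam); R=np.array(m['R']);t=np.array(m['t'])
    d=np.array([m['k1'],0,0,0,0.])
    n=cv2.undistortPoints(np.array(uv,float).reshape(-1,1,2),K(m),d).reshape(-1,2)
    D=np.c_[n,np.ones(len(n))]@R
    return -R.T@t,D
def onplane(cam,uv,z):
    c,D=ray(cam,uv); return c+D*((z-c[2])/D[:,2])[:,None]
def proj(cam,X):
    m=ctrl.camera_model(cam); R=np.array(m['R']);t=np.array(m['t'])
    return cv2.projectPoints(np.array(X,float).reshape(-1,1,3),cv2.Rodrigues(R)[0],t,K(m),np.array([m['k1'],0,0,0,0.]))[0].reshape(-1,2)
E
python3 - <<'E'
from h import *
pic('side','s0');pic('top','t0')
for c in('side','top'):
    m=ctrl.camera_model(c);print(c,{k:np.round(v,3).tolist() for k,v in m.items()}); print(ray(c,[[256,192]]))
print(ctrl.get_obs(),ctrl.tip_reach)
E
```

```text
side {'fx': 460.822, 'fy': 460.822, 'cx': 254.756, 'cy': 204.39, 'k1': -0.137, 'R': [[0.919, -0.394, -0.003], [-0.267, -0.618, -0.74], [0.289, 0.681, -0.673]], 't': [-0.517, 0.178, 1.287]}
(array([ 0.15045483, -0.96927217,  0.99599011]), array([[ 0.29908197,  0.69631762, -0.65301005]]))
top {'fx': 411.707, 'fy': 411.707, 'cx': 266.506, 'cy': 189.488, 'k1': -0.058, 'R': [[0.004, -1.0, -0.021], [-0.992, -0.001, -0.124], [0.124, 0.021, -0.992]], 't': [-0.039, 0.507, 0.96]}
(array([ 0.38456084, -0.05893092,  1.01387457]), array([[ 0.11758319,  0.0468955 , -0.99230213]]))
{'time_s': 0.1, 'qpos': array([ 1.16041203e+00,  3.00431555e-01,  1.52146978e+00,  6.00994513e-06,
        1.32071184e+00, -6.65631906e-02]), 'joint_vel': array([-0.00148564,  0.00059987, -0.00252668, -0.00135776, -0.00098678,
       -0.00064003]), 'tau': array([ 1.22640722e-03, -5.32642829e+01, -3.53283441e+01,  7.09349220e-02,
        2.34936696e-02,  1.96086637e-05]), 'ee_pos': array([0.18530165, 0.51763623, 0.22695509]), 'eef_rot': array([-3.14057477e+00, -7.36879394e-05,  2.79777002e+00]), 'force': array([-0.48162353, -0.3863572 , -0.3966016 ]), 'moment': array([-0.02402719, -0.05550494,  0.03788126]), 'grip_width': 0.0939654566076821} 0.022
```

View pics/s0.png

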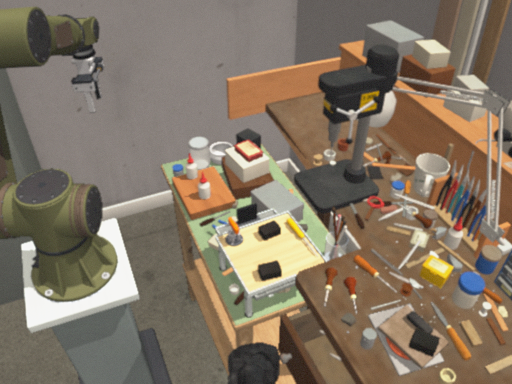

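View pics/t0.png

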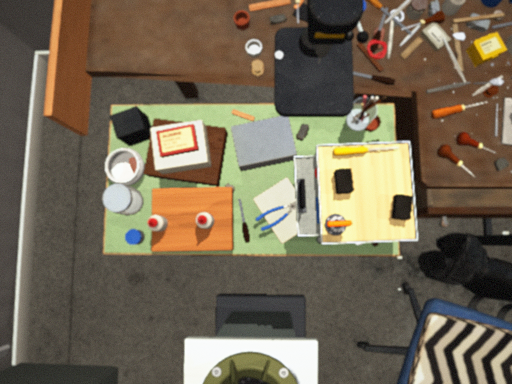

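```bash
python3 - <<'E'
import cv2
a=cv2.imread('pics/t0.png');b=cv2.imread('pics/s0.png')
cv2.imwrite('pics/t0z.png',cv2.resize(a[130:260,270:430],None,fx=5,fy=4.6,interpolation=cv2.INTER_CUBIC)[:598])
cv2.imwrite('pics/s0z.png',cv2.resize(b[150:320,160:340],None,fx=3.5,fy=3.5,interpolation=cv2.INTER_CUBIC)[:598])
E
```

```text
(no output)
```

View pics/t0z.png

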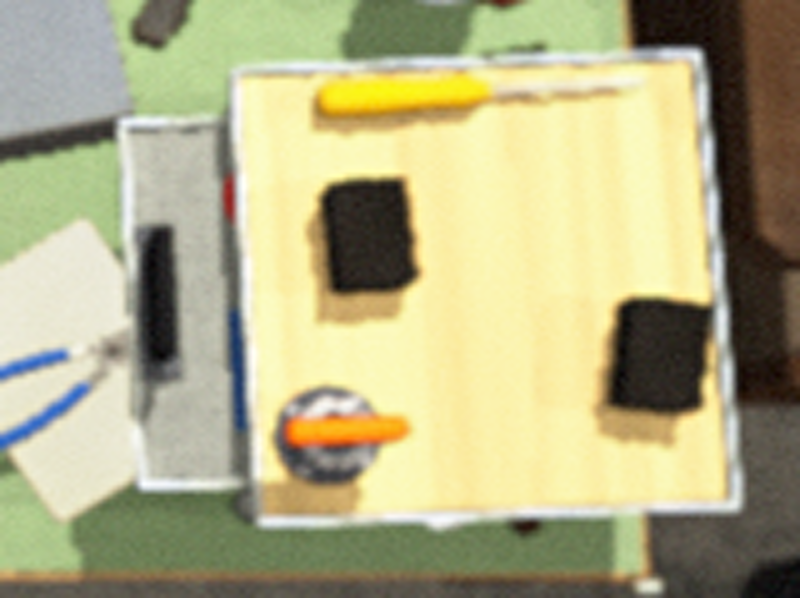

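View pics/s0z.png

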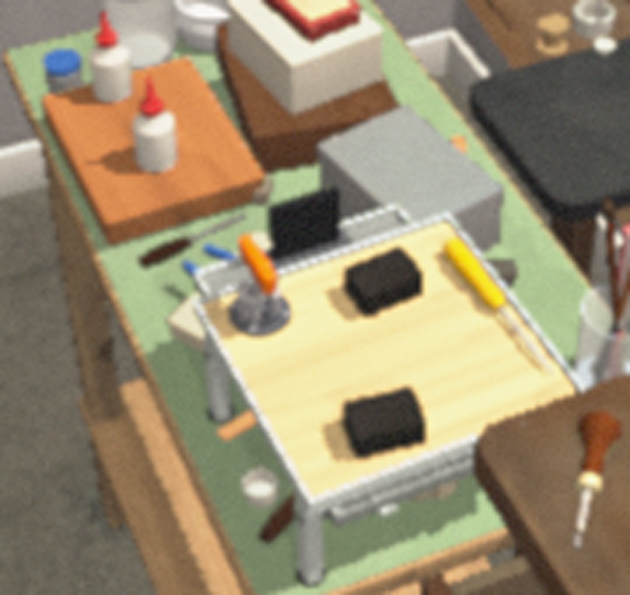

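```bash
cat > m.py <<'E'
from h import *
def blobs(im,f,roi,amin=8):
    x0,y0,x1,y1=roi; a=im.astype(int); m=f(a[...,0],a[...,1],a[...,2]).astype(np.uint8)
    k=np.zeros_like(m);k[y0:y1,x0:x1]=1;m*=k
    n,l,s,c=cv2.connectedComponentsWithStats(m)
    return [(s[i,4],c[i],cv2.minAreaRect(np.argwhere(l==i)[:,::-1].astype(np.float32)),l==i) for i in range(1,n) if s[i,4]>=amin]
orange=lambda r,g,b:(r>200)&(g>70)&(g<165)&(b<70)
black=lambda r,g,b:(r<60)&(g<60)&(b<60)
red=lambda r,g,b:(r>150)&(g<70)&(b<80)
blue=lambda r,g,b:(b>110)&(r<70)&(g<110)
def tri(uvs):
    A=np.zeros((3,3));B=np.zeros(3)
    for cam,uv in uvs.items():
        c,D=ray(cam,[uv]);d=D[0]/np.linalg.norm(D[0]);P=np.eye(3)-np.outer(d,d);A+=P;B+=P@c
    X=np.linalg.solve(A,B); return X,{c:np.round(proj(c,X)[0]-u,1) for c,u in uvs.items()}
E
python3 - <<'E'
from m import *
t=ctrl.camera('top');s=ctrl.camera('side')
for n,f,rt,rs in (('orange',orange,(300,130,420,250),(215,210,245,245)),('black',black,(290,150,425,245),(225,195,300,290))):
    for cam,im,r in(('top',t,rt),('side',s,rs)):
        for a,c,rec,_ in blobs(im,f,r): print(n,cam,a,c.round(1),np.round(rec[0],1),np.round(rec[1],1),round(rec[2]))
for n,f,rt,rs in (('red',red,(145,205,230,240),(180,150,215,200)),):
    for cam,im,r in(('top',t,rt),('side',s,rs)):
        for a,c,rec,_ in blobs(im,f,r): print(n,cam,a,c.round(1),np.round(rec[0],1),np.round(rec[1],1),round(rec[2]))
P=onplane('top',[[316.4,145.2],[410.6,140.9],[418,240.4],[322,243.5]],0.126);print(P.round(4),P.mean(0))
E
```

```text
orange top 51 [337.5 224.4] [338.4 224.4] [23.  5.] 5
orange side 47 [233.1 224.4] [233.8 224.5] [16.1  4.2] 56
black top 524 [418.5 185.2] [419.2 183.4] [67.8  9.6] 85
black top 349 [343. 181.] [343. 181.] [22. 16.] 90
black top 161 [301.2 195. ] [301.  194.5] [29.  6.] 90
black top 379 [401.3 206.9] [401.3 207. ] [17.4 22.8] 7
black side 270 [246.9 213.5] [246.9 213.6] [13.6 22.8] 72
black side 141 [269.9 231.6] [269.  230.5] [12.2 19.4] 65
black side 10 [267.7 226.7] [267.7 226.6] [1.8 6.7] 27
black side 8 [265.5 265.4] [265.7 265.6] [2.2 5.1] 79
black side 161 [270.5 272.7] [269.6 271.9] [11.7 20.4] 73
red top 39 [202.  219.5] [202.  219.5] [7. 6.] 90
red top 45 [152.5 222.3] [152.5 222.5] [7. 7.] 90
red side 17 [202.5 179.8] [202.3 179.8] [4.2 3.5] 45
[[ 0.5937 -0.1492  0.126 ]
 [ 0.6038 -0.3575  0.126 ]
 [ 0.3858 -0.3649  0.126 ]
 [ 0.3791 -0.1589  0.126 ]] [ 0.49060892 -0.25763781  0.126     ]
```

```bash
python3 - <<'E'
from m import *
print('tbar', onplane('top',[[338.2,224.4],[327,223.5],[351.5,224.5]],0.184), tri({'top':(338.2,224.4),'side':(233.5,224.4)}))
print('handle top', onplane('top',[[301.,194.8],[301,180.5],[301.2,209]],0.156), tri({'top':(301,195),'side':(246.9,213.5)}))
print('blocks', onplane('top',[[343,181],[401.3,206.9]],0.148), tri({'top':(343,181),'side':(269.5,231)}),tri({'top':(401.3,206.9),'side':(269.9,272.4)}))
print('bottle', onplane('top',[[202,219.5],[152.5,222.3]],0.12),proj('side',[[.4,.0,.1],[.4,.18,.1]]))
E
```

```text
tbar [[ 0.41763381 -0.1852737   0.184     ]
 [ 0.41940244 -0.1628167   0.184     ]
 [ 0.4174673  -0.21197984  0.184     ]] (array([ 0.42100013, -0.18727275,  0.17645344]), {'top': array([ 0.4, -1.5]), 'side': array([-1.2,  0.2])})
handle top [[ 0.48044744 -0.11272882  0.156     ]
 [ 0.51070812 -0.11292357  0.156     ]
 [ 0.45065231 -0.11296372  0.156     ]] (array([ 0.48643739, -0.1154037 ,  0.12715798]), {'top': array([ 0.4, -1.5]), 'side': array([-1.2,  0.2])})
blocks [[ 0.51092106 -0.20249177  0.148     ]
 [ 0.45595909 -0.32455366  0.148     ]] (array([ 0.51494554, -0.20563019,  0.13201281]), {'top': array([ 0.2, -0.8]), 'side': array([-0.6,  0.2])}) (array([ 0.45909284, -0.33075951,  0.12938681]), {'top': array([ 0.2, -0.7]), 'side': array([-0.7,  0.1])})
bottle [[0.4299397  0.10071197 0.12      ]
 [0.42329669 0.20979718 0.12      ]] [[203.20988565 203.52272771]
 [185.32947839 168.58501139]]
```

```bash
cat > d.py <<'E'
import sys; from h import *
from scipy.spatial.transform import Rotation as R
def show():
    o=ctrl.get_obs(); print('t',round(o['time_s'],2),'p',o['ee_pos'].round(4),'rpy',o['eef_rot'].round(4),'F',o['force'].round(1),'M',o['moment'].round(2),'w',round(o['grip_width']*1e3,1),'q6',round(o['qpos'][5],2))
    return o
if __name__=='__main__':
    o=show(); a=[float(x) for x in sys.argv[1:]]
    r=R.from_euler('xyz',o['eef_rot'])
    if len(a)>3:
        sp=-(a[3]-o['eef_rot'][2]); print('spin',round((sp+np.pi)%(2*np.pi)-np.pi,4)); r2=R.from_euler('xyz',[np.pi,0,a[3]]); print('mm after spin',(r2.inv().apply(np.array(a[:3])-o['ee_pos'])*1e3).round(1))
    if len(a)>=3: print('mm now',(r.inv().apply(np.array(a[:3])-o['ee_pos'])*1e3).round(1))
E
python3 -m creep '{"xyz":[[0,0,-20],[0,0,-20],[0,0,-20],[0,0,-10],[0,0,0]],"spin":[0.17,0.17,0.17,0.17,0.17]}'
python3 -m creep '{"xyz":[[0,0,0],[0,0,0],[0,0,0]],"spin":[0.17,0.167,0]}' 50
python3 d.py 0.419 -0.187 0.25 1.611
```

```text
time_s: 0.82
ee_pos: [0.1854, 0.5179, 0.2981]
eef_rot: [3.141, -0.001, 1.942]
force: [0.2, 0.9, 0.2]
grip_width: 0.0942
time_s: 1.2
ee_pos: [0.1854, 0.5178, 0.2973]
eef_rot: [-3.141, 0.0, 1.612]
force: [-0.5, -0.9, 1.1]
grip_width: 0.0675
t 1.2 p [0.1854 0.5178 0.2973] rpy [-3.1415e+00  3.0000e-04  1.6118e+00] F [-0.5 -0.9  1.1] M [-0.05  0.06  0.01] w 67.5 q6 1.12
spin 0.0008
mm after spin [-713.6  205.1   47.3]
mm now [-713.7  204.5   47.5]
```

```bash

python3 -m creep '{"xyz":[[-40,12,0],[-40,12,0],[-40,12,0],[-40,12,0],[-40,12,0]],"spin":[0,0,0,0,0]}'
python3 -m creep '{"xyz":[[-40,12,0],[-40,12,0],[-40,12,0],[-40,12,0],[-40,12,0]],"spin":[0,0,0,0,0]}'
python3 -m creep '{"xyz":[[-40,12,0],[-40,12,0],[-40,12,0],[-40,12,0],[-40,12,10]],"spin":[0,0,0,0,0]}'
python3 d.py 0.419 -0.187 0.24 1.611
```

```text
time_s: 1.82
ee_pos: [0.2535, 0.3191, 0.2975]
eef_rot: [3.141, -0.0, 1.616]
force: [0.8, 0.2, -0.7]
grip_width: 0.0497
time_s: 2.45
ee_pos: [0.3214, 0.1216, 0.2976]
eef_rot: [3.141, -0.0, 1.616]
force: [0.2, 0.8, 0.5]
grip_width: 0.0499
time_s: 3.08
ee_pos: [0.3897, -0.076, 0.2879]
eef_rot: [3.14, 0.0, 1.615]
force: [0.5, 1.1, -0.2]
grip_width: 0.0498
t 3.08 p [ 0.3897 -0.076   0.2879] rpy [3.1401e+00 4.0000e-04 1.6153e+00] F [ 0.5  1.1 -0.2] M [-0.    0.06  0.01] w 49.8 q6 -0.33
spin 0.0043
mm after spin [-112.1   24.9   47.9]
mm now [-112.2   24.3   47.9]
```

```bash

python3 -m creep '{"xyz":[[-37,8,10],[-37,8,10],[-38,9,20],[0,0,10],[0,0,0]],"spin":[0.004,0,0,0,0]}' 40
python3 - <<'E'
from h import *
for c,r in(('top',(290,170,400,280)),('side',(170,150,300,270))):
    im=pic(c,c+'1'); x0,y0,x1,y1=r
    cv2.imwrite(f'pics/{c}1z.png',cv2.resize(im[y0:y1,x0:x1,::-1],None,fx=5,fy=5,interpolation=cv2.INTER_CUBIC)[:600])
import d;d.show()
E
```

```text
time_s: 3.7
ee_pos: [0.418, -0.185, 0.2369]
eef_rot: [-3.14, -0.001, 1.609]
force: [-0.6, -0.1, 0.3]
grip_width: 0.0402
t 3.8 p [ 0.4185 -0.1848  0.2381] rpy [3.1408e+00 4.0000e-04 1.6091e+00] F [-0.1  0.2 -1.1] M [-0.09  0.05 -0.02] w 40.1 q6 -0.53
```

View pics/side1z.png

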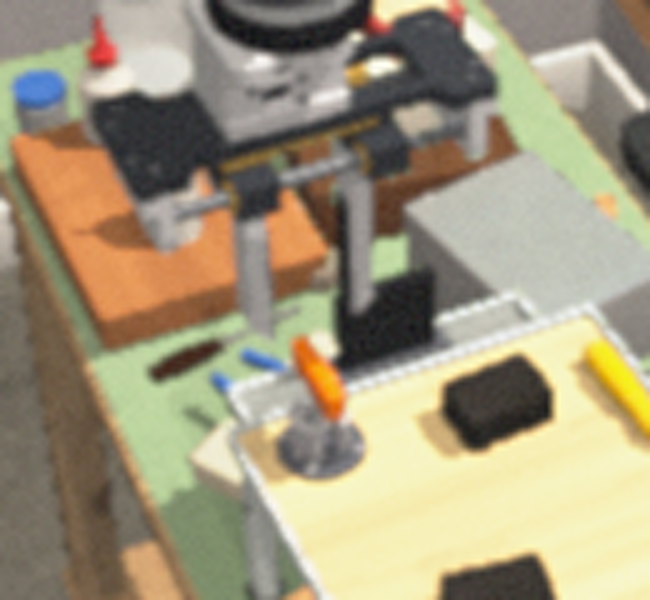

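View pics/top1z.png

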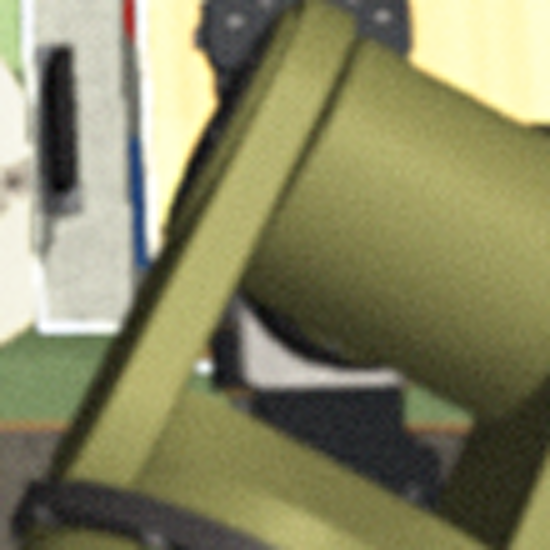

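```bash

python3 -m creep '{"xyz":[[-2,1,20],[0,0,20],[0,0,13],[0,0,7],[0,0,0]],"spin":[0,0,0,0,0]}'
python3 d.py 0.419 -0.187 0.178
python3 -m creep '{"xyz":[[0,0,0],[0,0,0],[0,0,0],[0,0,0],[0,0,0]],"spin":[0,0,0,0,0]}' 0 20
python3 d.py 0.419 -0.187 0.178
```

```text
time_s: 4.42
ee_pos: [0.4195, -0.1873, 0.1776]
eef_rot: [3.142, 0.0, 1.607]
force: [-0.2, 0.2, -0.4]
grip_width: 0.0401
t 4.42 p [ 0.4195 -0.1873  0.1776] rpy [3.1416 0.     1.6072] F [-0.2  0.2 -0.4] M [-0.04  0.01  0.01] w 40.1 q6 -0.54
mm now [ 0.3 -0.5 -0.4]
time_s: 5.05
ee_pos: [0.4207, -0.1875, 0.1779]
eef_rot: [3.138, 0.001, 1.607]
force: [10.0, 0.9, -3.0]
grip_width: 0.0119
t 5.05 p [ 0.4207 -0.1875  0.1779] rpy [3.1381e+00 7.0000e-04 1.6069e+00] F [10.   0.9 -3. ] M [ 0.09 -1.86  0.1 ] w 11.9 q6 -0.54
mm now [ 0.6 -1.7 -0.1]
```

```bash

python3 -m creep '{"xyz":[[0,1.5,0],[0,0,0],[0,0,-7],[0,0,-7],[0,0,-7]],"spin":[0,0,0,0,0]}' 0 45
python3 d.py
python3 -m creep '{"xyz":[[0,0,-1],[0,0,0]],"spin":[0,0]}'
python3 d.py
```

```text
time_s: 5.68
ee_pos: [0.421, -0.1874, 0.1978]
eef_rot: [-3.141, -0.0, 1.607]
force: [8.5, -2.6, -13.5]
grip_width: 0.0116
t 5.67 p [ 0.421  -0.1874  0.1978] rpy [-3.1413e+00 -4.0000e-04  1.6067e+00] F [  8.5  -2.6 -13.5] M [-0.55 -1.48  0.01] w 11.6 q6 -0.53
time_s: 5.92
ee_pos: [0.421, -0.1873, 0.1991]
eef_rot: [-3.142, -0.0, 1.607]
force: [4.9, -0.1, -5.0]
grip_width: 0.012
t 5.92 p [ 0.421  -0.1873  0.1991] rpy [-3.1416e+00 -5.0000e-04  1.6067e+00] F [ 4.9 -0.1 -5. ] M [-0.14 -0.89 -0.01] w 12.0 q6 -0.53
```

```bash
cat > v.py <<'E'
import sys; from h import *
cam,name,x0,y0,x1,y1=sys.argv[1],sys.argv[2],*map(int,sys.argv[3:7])
im=pic(cam,name); f=min(780/(x1-x0),590/(y1-y0))
cv2.imwrite(f'pics/{name}z.png',cv2.resize(im[y0:y1,x0:x1,::-1],None,fx=f,fy=f,interpolation=cv2.INTER_CUBIC)); print('scale',f)
E
python3 v.py side s2 190 170 290 250; python3 d.py
```

```text
scale 7.375
t 5.97 p [ 0.421  -0.1873  0.1991] rpy [-3.1415e+00 -5.0000e-04  1.6067e+00] F [ 4.9 -0.9 -7.3] M [-0.07 -0.95  0.09] w 12.1 q6 -0.53
```

View pics/s2z.png

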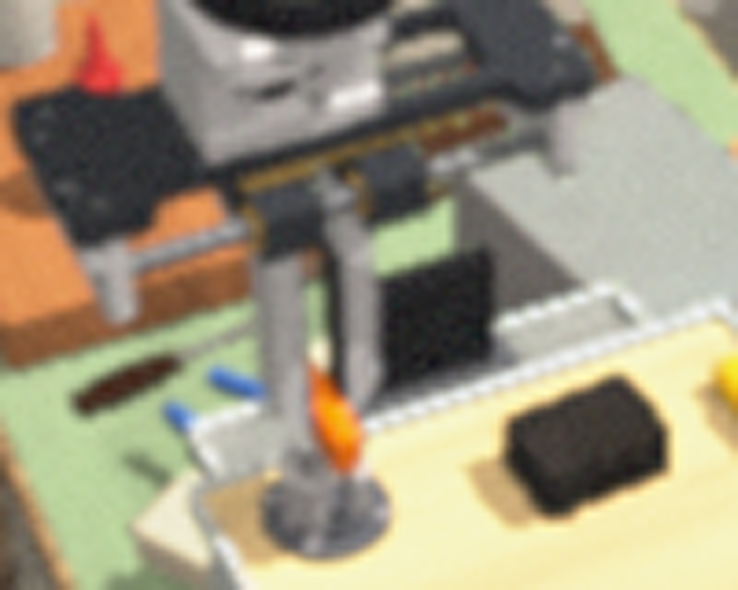

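```bash

python3 -m creep '{"xyz":[[0,0,0],[0,0,11],[0,0,10],[0,0,2],[0,0,0]],"spin":[0,0,0,0,0]}' 24
python3 -m creep '{"xyz":[[0,0,0],[0,0,0],[0,0,0],[0,0,0],[0,0,0]],"spin":[0,0,0,0,0]}' 0 55
python3 -m creep '{"xyz":[[0,0,-5],[0,0,0]],"spin":[0,0]}'
python3 d.py
python3 -m creep '{"xyz":[[0,0,-5],[0,0,0]],"spin":[0,0]}'
python3 d.py
python3 -m creep '{"xyz":[[0,0,-5],[0,0,0]],"spin":[0,0]}'
python3 d.py
```

```text
time_s: 6.6
ee_pos: [0.4209, -0.1874, 0.1763]
eef_rot: [-3.141, -0.0, 1.607]
force: [-0.8, 0.0, 0.5]
grip_width: 0.024
time_s: 7.22
ee_pos: [0.4213, -0.1875, 0.1767]
eef_rot: [3.141, 0.0, 1.607]
force: [4.8, 0.8, 1.0]
grip_width: 0.0116
time_s: 7.48
ee_pos: [0.4211, -0.1874, 0.1811]
eef_rot: [3.141, -0.0, 1.607]
force: [8.8, -1.1, -9.0]
grip_width: 0.0115
t 7.47 p [ 0.4211 -0.1874  0.1811] rpy [ 3.1412e+00 -1.0000e-04  1.6067e+00] F [ 8.8 -1.1 -9. ] M [-0.36 -1.77  0.1 ] w 11.5 q6 -0.53
time_s: 7.72
ee_pos: [0.4211, -0.1874, 0.1859]
eef_rot: [3.141, -0.0, 1.607]
force: [10.0, -2.5, -10.2]
grip_width: 0.0115
t 7.72 p [ 0.4211 -0.1874  0.1859] rpy [ 3.1413e+00 -1.0000e-04  1.6068e+00] F [ 10.   -2.5 -10.2] M [-0.46 -1.87  0.02] w 11.5 q6 -0.53
time_s: 7.98
ee_pos: [0.4211, -0.1874, 0.1908]
eef_rot: [3.141, -0.0, 1.607]
force: [9.3, -2.0, -12.0]
grip_width: 0.0116
t 7.97 p [ 0.4211 -0.1874  0.1908] rpy [ 3.1414e+00 -2.0000e-04  1.6068e+00] F [  9.3  -2.  -12. ] M [-0.52 -1.98  0.09] w 11.6 q6 -0.53
```

```bash

python3 -m creep '{"xyz":[[0,1,-4],[0,0,-3.5],[0,0,0]],"spin":[0,0,0]}'
python3 d.py; python3 v.py side s3 190 170 290 250
```

```text
time_s: 8.35
ee_pos: [0.4214, -0.1873, 0.1978]
eef_rot: [-3.14, -0.001, 1.607]
force: [5.3, -3.1, -14.1]
grip_width: 0.0118
t 8.35 p [ 0.4214 -0.1873  0.1978] rpy [-3.1395e+00 -6.0000e-04  1.6067e+00] F [  5.3  -3.1 -14.1] M [-0.72 -1.    0.04] w 11.8 q6 -0.53
scale 7.375
```

View pics/s3z.png

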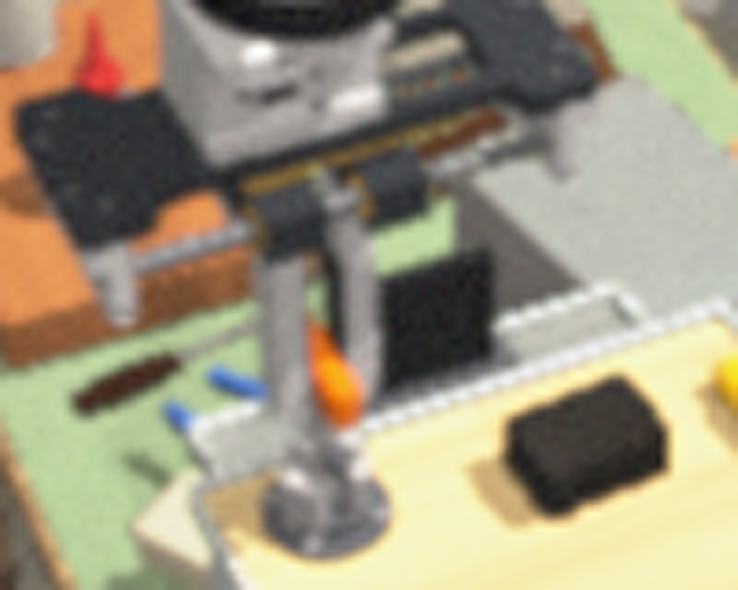

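```bash

python3 -m creep '{"xyz":[[0,0,0],[0,0,0],[0,0,0],[0,0,0],[0,0,0]],"spin":[-0.05,-0.08,-0.1,-0.1,-0.1]}'
python3 d.py
python3 -m creep '{"xyz":[[0,0,0],[0,0,0],[0,0,0],[0,0,0],[0,0,0]],"spin":[-0.1,-0.1,-0.1,-0.1,-0.1]}'
python3 d.py
```

```text
time_s: 9.02
ee_pos: [0.4212, -0.1873, 0.1975]
eef_rot: [-3.139, -0.002, 2.04]
force: [3.3, -4.3, -13.4]
grip_width: 0.0118
t 9.03 p [ 0.4212 -0.1873  0.1975] rpy [-3.1394e+00 -1.8000e-03  2.0399e+00] F [  3.3  -4.3 -13.4] M [-0.85 -0.74 -0.  ] w 11.8 q6 -0.97
time_s: 9.65
ee_pos: [0.421, -0.1875, 0.1975]
eef_rot: [-3.14, -0.003, 2.54]
force: [2.2, -4.8, -13.5]
grip_width: 0.0115
t 9.65 p [ 0.421  -0.1875  0.1975] rpy [-3.1401e+00 -2.8000e-03  2.5399e+00] F [  2.2  -4.8 -13.5] M [-1.08 -0.52  0.02] w 11.5 q6 -1.47
```

```bash

python3 -m creep '{"xyz":[[0,0,0],[0,0,0],[0,0,0],[0,0,0]],"spin":[-0.1,-0.1,-0.07,0]}'
python3 d.py; python3 v.py side s4 190 170 290 250
python3 -m creep '{"xyz":[[0,0,3],[0,0,2.5],[0,0,2],[0,0,1.5],[0,0,0]],"spin":[0,0,0,0,0]}'
python3 d.py
```

```text
time_s: 10.15
ee_pos: [0.421, -0.1877, 0.1975]
eef_rot: [-3.141, -0.003, 2.808]
force: [1.8, -6.3, -12.7]
grip_width: 0.0117
t 10.15 p [ 0.421  -0.1877  0.1975] rpy [-3.1406e+00 -3.1000e-03  2.8077e+00] F [  1.8  -6.3 -12.7] M [-1.23 -0.4   0.03] w 11.7 q6 -1.73
scale 7.375
time_s: 10.82
ee_pos: [0.4212, -0.1877, 0.1901]
eef_rot: [-3.14, -0.002, 2.807]
force: [-4.0, -3.8, 2.5]
grip_width: 0.0117
t 10.82 p [ 0.4212 -0.1877  0.1901] rpy [-3.1404e+00 -1.6000e-03  2.8067e+00] F [-4.  -3.8  2.5] M [-0.78  1.08 -0.05] w 11.7 q6 -1.73
```

View pics/s4z.png

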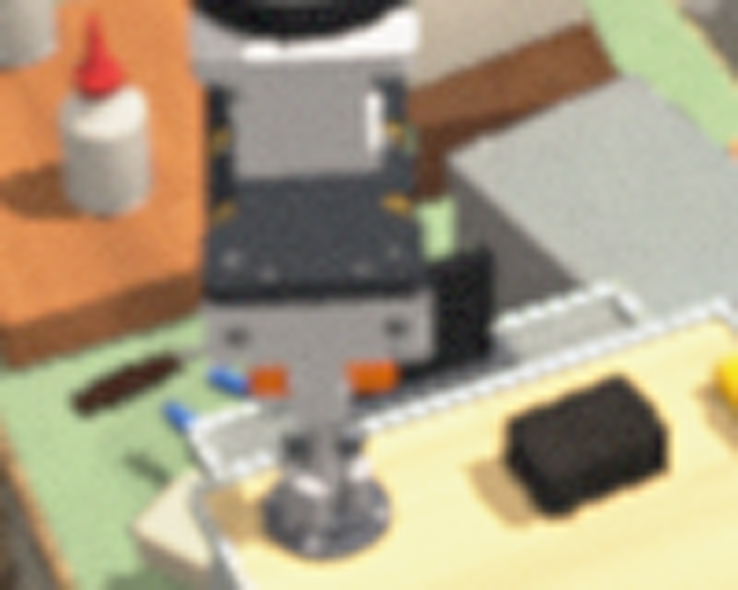

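```bash

python3 -m creep '{"xyz":[[0,0,0],[0,0,0],[0,0,0],[0,0,-20],[0,0,-30]],"spin":[0,0,0,0,0]}' 34 20
python3 -m creep '{"xyz":[[0,0,-20],[0,0,-10]],"spin":[0,0]}'
python3 d.py; python3 v.py side s5 190 170 290 250
```

```text
time_s: 11.45
ee_pos: [0.4217, -0.1871, 0.24]
eef_rot: [3.141, -0.002, 2.807]
force: [-0.3, -0.4, 0.1]
grip_width: 0.0341
time_s: 11.7
ee_pos: [0.4221, -0.1874, 0.2708]
eef_rot: [-3.141, 0.001, 2.807]
force: [0.3, 0.8, 0.9]
grip_width: 0.0339
t 11.7 p [ 0.4221 -0.1874  0.2708] rpy [-3.1414e+00  1.0000e-03  2.8069e+00] F [0.3 0.8 0.9] M [ 0.03  0.04 -0.  ] w 33.9 q6 -1.73
scale 7.375
```

View pics/s5z.png

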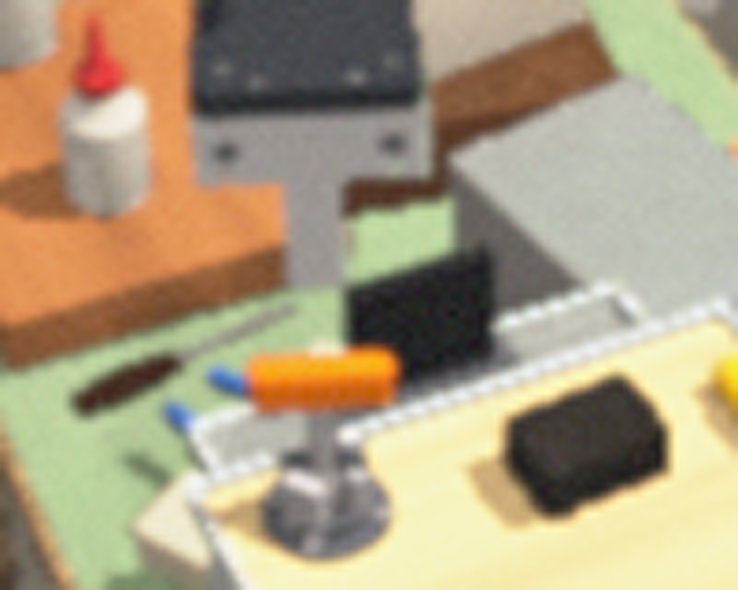

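```bash

python3 -m creep '{"xyz":[[0,0,0],[0,0,0],[0,0,0]],"spin":[-0.17,-0.17,-0.035]}' 40
python3 d.py 0.482 -0.1135 0.2 3.18
```

```text
time_s: 12.12
ee_pos: [0.4218, -0.1873, 0.2692]
eef_rot: [3.141, -0.001, -3.101]
force: [-1.2, -0.0, -0.5]
grip_width: 0.0397
t 12.12 p [ 0.4218 -0.1873  0.2692] rpy [ 3.1410e+00 -1.0000e-03 -3.1007e+00] F [-1.2 -0.  -0.5] M [-0.02  0.06 -0.01] w 39.7 q6 -2.11
spin 0.0025
mm after spin [-63.   71.4  69.2]
mm now [-63.2  71.2  69.2]
```

```bash

python3 -m creep '{"xyz":[[-32,35,0],[-31,36,10],[0,0,30],[0,0,20],[0,0,0]],"spin":[0,0,0,0,0]}' 34
python3 d.py 0.482 -0.1135 0.15;python3 v.py side s6 190 140 320 240
```

```text
time_s: 12.75
ee_pos: [0.4815, -0.1136, 0.2085]
eef_rot: [3.14, -0.003, -3.104]
force: [-0.1, -0.5, 0.2]
grip_width: 0.034
t 12.75 p [ 0.4815 -0.1136  0.2085] rpy [ 3.1405e+00 -2.9000e-03 -3.1036e+00] F [-0.1 -0.5  0.2] M [ 0.06  0.02 -0.  ] w 34.0 q6 -1.91
mm now [-0.7  0.1 58.5]
scale 5.9
```

View pics/s6z.png

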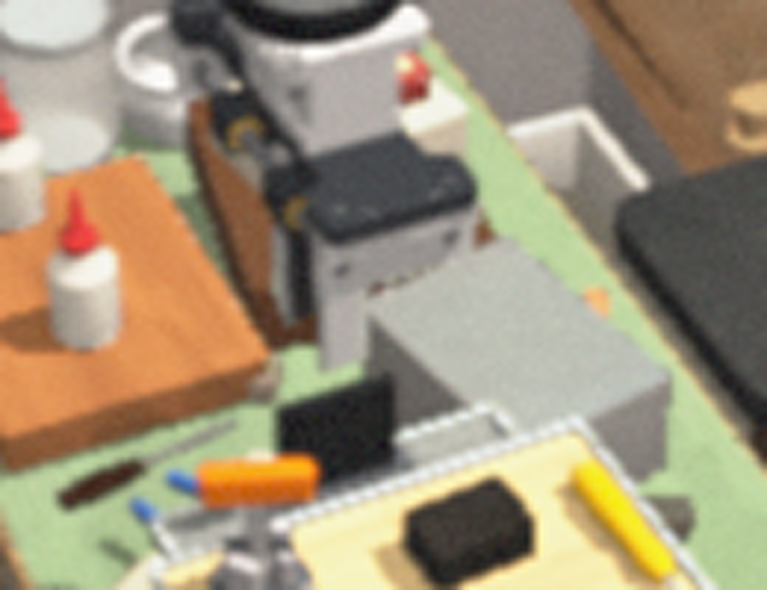

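```bash

python3 -m creep '{"xyz":[[0,0,20],[0,0,15],[0,0,13],[0,0,10],[0,0,0]],"spin":[0,0,0,0,0]}'
python3 d.py
python3 -m creep '{"xyz":[[0,0,0],[0,0,0],[0,0,0],[0,0,0],[0,0,0]],"spin":[0,0,0,0,0]}' 0 20
python3 d.py
```

```text
time_s: 13.42
ee_pos: [0.4819, -0.1139, 0.1515]
eef_rot: [3.141, -0.001, -3.102]
force: [0.1, -0.3, 0.3]
grip_width: 0.0338
t 13.43 p [ 0.4819 -0.1139  0.1515] rpy [ 3.1412e+00 -9.0000e-04 -3.1015e+00] F [ 0.1 -0.3  0.3] M [ 0.01 -0.05  0.01] w 33.8 q6 -1.92
time_s: 14.05
ee_pos: [0.4822, -0.114, 0.1523]
eef_rot: [-3.141, 0.001, -3.101]
force: [-0.1, -1.0, 4.6]
grip_width: 0.01
t 14.05 p [ 0.4822 -0.114   0.1523] rpy [-3.1412e+00  7.0000e-04 -3.1014e+00] F [-0.1 -1.   4.6] M [-0.22  0.13  0.04] w 10.0 q6 -1.92
```

```bash

python3 -m creep '{"xyz":[[0,4,0],[0,8,0],[0,12,0],[0,12,0],[0,12,0]],"spin":[0,0,0,0,0]}' 0 30
python3 d.py
python3 -m creep '{"xyz":[[0,15,0],[0,15,0],[0,15,0],[0,15,0],[0,10,0]],"spin":[0,0,0,0,0]}' 
python3 d.py
python3 -m creep '{"xyz":[[0,10,0],[0,5,0],[0,3,0],[0,2,0]],"spin":[0,0,0,0]}' 
python3 d.py
```

```text
time_s: 14.68
ee_pos: [0.4802, -0.0656, 0.1523]
eef_rot: [-3.141, 0.001, -3.101]
force: [-1.3, -1.7, 5.7]
grip_width: 0.0098
t 14.68 p [ 0.4802 -0.0656  0.1523] rpy [-3.1411e+00  6.0000e-04 -3.1014e+00] F [-1.3 -1.7  5.7] M [-0.36  0.1   0.08] w 9.8 q6 -1.82
time_s: 15.3
ee_pos: [0.4773, 0.0046, 0.1523]
eef_rot: [-3.141, 0.0, -3.101]
force: [-0.7, -1.8, 6.0]
grip_width: 0.0097
t 15.3 p [0.4773 0.0046 0.1523] rpy [-3.1414e+00  4.0000e-04 -3.1010e+00] F [-0.7 -1.8  6. ] M [-0.33  0.17  0.01] w 9.7 q6 -1.68
time_s: 15.8
ee_pos: [0.4766, 0.0235, 0.1523]
eef_rot: [-3.14, 0.0, -3.101]
force: [-1.4, -16.9, 5.3]
grip_width: 0.0099
t 15.8 p [0.4766 0.0235 0.1523] rpy [-3.1399e+00  3.0000e-04 -3.1010e+00] F [ -1.4 -16.9   5.3] M [-2.9   0.32  0.08] w 9.9 q6 -1.64
```

```bash

python3 -m creep '{"xyz":[[0,1.5,0],[0,0,0]],"spin":[0,0]}' 0 40
python3 d.py
python3 -m creep '{"xyz":[[0,-1,0],[0,0,0],[0,0,0]],"spin":[0,0,0]}' 34 20
python3 -m creep '{"xyz":[[0,0,-30],[0,0,-40],[0,0,-40],[0,0,-10]],"spin":[0,0,0,0]}'
python3 d.py
```

```text
time_s: 16.05
ee_pos: [0.4766, 0.0236, 0.1523]
eef_rot: [-3.138, 0.0, -3.102]
force: [-1.0, -19.8, 5.7]
grip_width: 0.0092
t 16.05 p [0.4766 0.0236 0.1523] rpy [-3.1377e+00  2.0000e-04 -3.1016e+00] F [ -1.  -19.8   5.7] M [-3.36  0.23  0.02] w 9.2 q6 -1.63
time_s: 16.42
ee_pos: [0.4764, 0.0247, 0.1518]
eef_rot: [3.141, -0.0, -3.101]
force: [0.5, -0.0, 1.3]
grip_width: 0.0334
time_s: 16.92
ee_pos: [0.477, 0.0247, 0.274]
eef_rot: [-3.141, 0.003, -3.101]
force: [-0.3, -0.1, -0.8]
grip_width: 0.0339
t 16.93 p [0.477  0.0247 0.274 ] rpy [-3.1415  0.0034 -3.1011] F [-0.3 -0.1 -0.8] M [ 0.    0.01 -0.01] w 33.9 q6 -1.64
```

```bash
python3 v.py side s7 150 130 320 260; python3 v.py top t7 200 130 430 260;python3 d.py 0.4213 -0.1877 0.25 2.807
```

```text
scale 4.538461538461538
scale 3.391304347826087
t 17.02 p [0.4766 0.0246 0.2722] rpy [ 3.1416e+00  9.0000e-04 -3.1012e+00] F [ 0.1 -0.3 -0.4] M [-0.01  0.02  0.02] w 34.3 q6 -1.64
spin 0.375
mm after spin [ -17.5 -218.7   22.2]
mm now [  63.9 -209.9   22.1]
```

View pics/s7z.png

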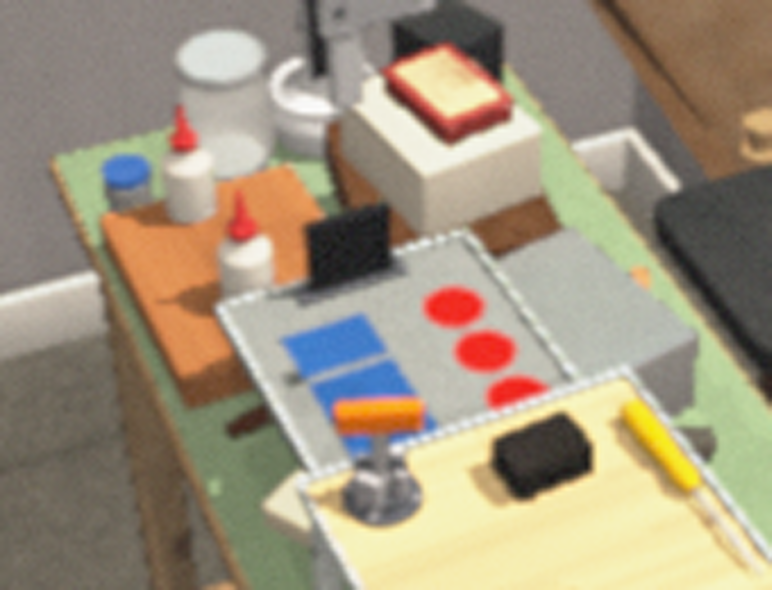

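View pics/t7z.png

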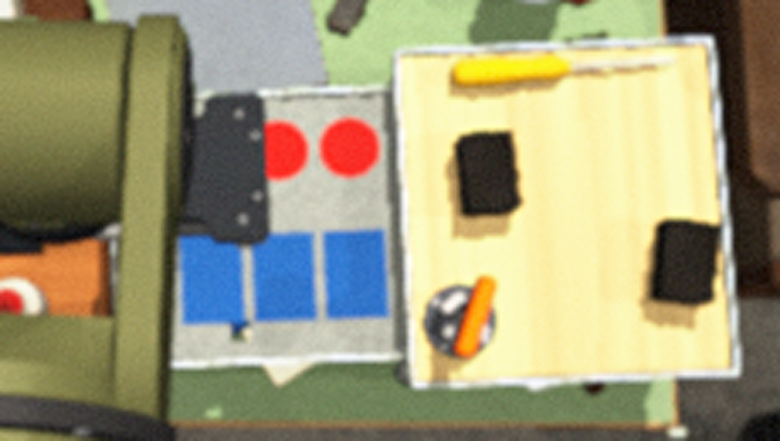

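```bash

python3 -m creep '{"xyz":[[32,-50,0],[32,-55,0],[0,-55,0],[0,-50,0],[0,0,0]],"spin":[0,0,0,0,0]}' 34
python3 -m creep '{"xyz":[[0,0,0],[0,0,0],[0,0,0]],"spin":[0.17,0.17,0.035]}'
python3 d.py 0.4213 -0.1877 0.19 2.807
```

```text
time_s: 17.65
ee_pos: [0.4208, -0.189, 0.2699]
eef_rot: [3.14, -0.003, -3.105]
force: [1.0, 0.5, -0.5]
grip_width: 0.0337
time_s: 18.02
ee_pos: [0.4214, -0.186, 0.2709]
eef_rot: [3.141, -0.002, 2.807]
force: [0.2, 0.2, 0.2]
grip_width: 0.0341
t 18.02 p [ 0.4214 -0.186   0.2709] rpy [ 3.1412e+00 -1.6000e-03  2.8069e+00] F [0.2 0.2 0.2] M [ 0.05 -0.03 -0.04] w 34.1 q6 -1.73
spin -0.0001
mm after spin [-0.5 -1.6 80.9]
mm now [-0.6 -1.6 80.9]
```

```bash

python3 -m creep '{"xyz":[[0,-1.5,30],[0,0,25],[0,0,17],[0,0,9],[0,0,0]],"spin":[0,0,0,0,0]}'
python3 -m creep '{"xyz":[[0,0,0],[0,0,0],[0,0,0],[0,0,0],[0,0,0]],"spin":[0,0,0,0,0]}' 0 55
python3 d.py
python3 -m creep '{"xyz":[[0,0,-3],[0,0,-3],[0,0,-1.5],[0,0,0]],"spin":[0,0,0,0]}'
python3 d.py;python3 v.py side s8 190 170 290 250
```

```text
time_s: 18.65
ee_pos: [0.4209, -0.188, 0.1906]
eef_rot: [3.141, -0.001, 2.808]
force: [0.1, -0.6, 0.4]
grip_width: 0.034
time_s: 19.27
ee_pos: [0.4213, -0.1883, 0.1913]
eef_rot: [3.141, 0.001, 2.807]
force: [1.0, 4.0, 5.5]
grip_width: 0.0114
t 19.27 p [ 0.4213 -0.1883  0.1913] rpy [3.1413e+00 7.0000e-04 2.8069e+00] F [1.  4.  5.5] M [ 0.73 -0.15 -0.04] w 11.4 q6 -1.74
time_s: 19.77
ee_pos: [0.421, -0.1881, 0.1974]
eef_rot: [3.141, -0.001, 2.807]
force: [8.2, 0.4, -12.7]
grip_width: 0.0118
t 19.77 p [ 0.421  -0.1881  0.1974] rpy [ 3.1409e+00 -9.0000e-04  2.8068e+00] F [  8.2   0.4 -12.7] M [ 0.15 -1.52  0.04] w 11.8 q6 -1.74
scale 7.375
```

View pics/s8z.png

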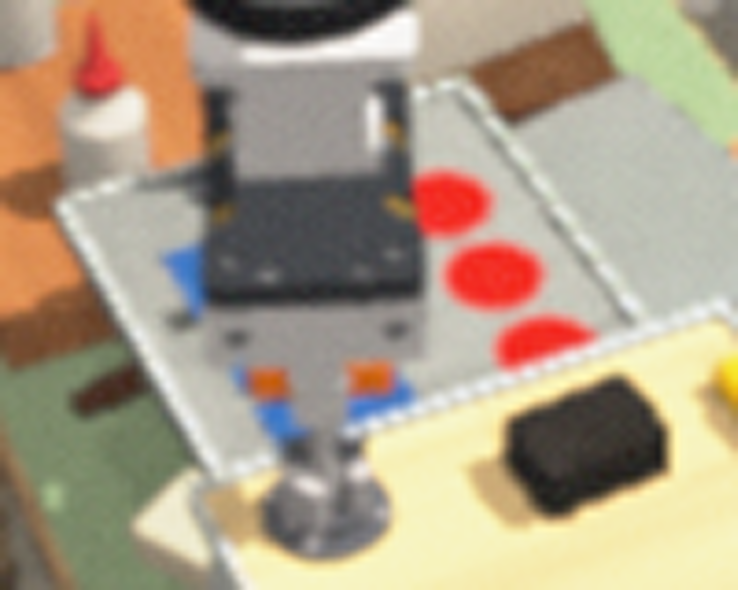

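```bash

python3 -m creep '{"xyz":[[0,0,-1.5],[0,0,0],[0,0,0],[0,0,0],[0,0,0]],"spin":[0,0.05,0.1,0.1,0.1]}'
python3 -m creep '{"xyz":[[0,0,0],[0,0,0],[0,0,0],[0,0,0],[0,0,0]],"spin":[0.1,0.1,0.1,0.1,0.1]}'
python3 d.py
python3 -m creep '{"xyz":[[0,0,0],[0,0,0],[0,0,0],[0,0,0],[0,0,0]],"spin":[0.1,0.1,0.1,0.06,0]}'
python3 d.py
```

```text
time_s: 20.45
ee_pos: [0.421, -0.188, 0.1987]
eef_rot: [3.141, -0.001, 2.454]
force: [6.9, 1.0, -13.4]
grip_width: 0.0117
time_s: 21.08
ee_pos: [0.4211, -0.188, 0.1988]
eef_rot: [3.142, -0.001, 1.954]
force: [8.2, 1.2, -13.3]
grip_width: 0.0116
t 21.07 p [ 0.4211 -0.188   0.1988] rpy [ 3.1415e+00 -1.2000e-03  1.9536e+00] F [  8.2   1.2 -13.3] M [ 0.32 -1.73  0.04] w 11.6 q6 -0.88
time_s: 21.7
ee_pos: [0.4212, -0.188, 0.1988]
eef_rot: [-3.141, -0.001, 1.596]
force: [8.7, 1.9, -13.3]
grip_width: 0.0118
t 21.7 p [ 0.4212 -0.188   0.1988] rpy [-3.1413e+00 -1.1000e-03  1.5962e+00] F [  8.7   1.9 -13.3] M [ 0.33 -1.8   0.25] w 11.8 q6 -0.53
```

```bash

python3 -m creep '{"xyz":[[0,1,-0.5],[0,0,4],[0,0,4],[0,0,4],[0,0,0]],"spin":[-0.01,0,0,0,0]}'
python3 d.py
python3 -m creep '{"xyz":[[0,0,3],[0,0,3],[0,0,3],[0,0,1.5],[0,0,0]],"spin":[0,0,0,0,0]}'
python3 d.py
```

```text
time_s: 22.32
ee_pos: [0.4217, -0.1881, 0.188]
eef_rot: [-3.14, -0.001, 1.607]
force: [-0.5, 4.9, -10.4]
grip_width: 0.0115
t 22.32 p [ 0.4217 -0.1881  0.188 ] rpy [-3.1404e+00 -7.0000e-04  1.6068e+00] F [ -0.5   4.9 -10.4] M [0.85 0.39 0.07] w 11.5 q6 -0.53
time_s: 22.95
ee_pos: [0.4217, -0.1881, 0.1781]
eef_rot: [-3.141, -0.0, 1.607]
force: [-3.2, 5.0, -7.6]
grip_width: 0.0114
t 22.95 p [ 0.4217 -0.1881  0.1781] rpy [-3.1408e+00 -4.0000e-04  1.6069e+00] F [-3.2  5.  -7.6] M [1.03 0.67 0.09] w 11.4 q6 -0.53
```

```bash

python3 -m creep '{"xyz":[[0,0,1],[0,0,0],[0,0,0],[0,0,0],[0,0,-25]],"spin":[0,0,0,0,0]}' 34 20
python3 -m creep '{"xyz":[[0,0,-40],[0,0,-40],[0,0,-20]],"spin":[0,0,0]}'
python3 d.py 0.45 -0.326 0.28;python3 v.py side s9 190 170 290 250
```

```text
time_s: 23.58
ee_pos: [0.4215, -0.1881, 0.2011]
eef_rot: [-3.139, -0.001, 1.607]
force: [0.2, -1.0, 0.6]
grip_width: 0.034
time_s: 23.95
ee_pos: [0.4223, -0.1885, 0.3042]
eef_rot: [3.139, 0.001, 1.607]
force: [-0.7, 0.3, 0.3]
grip_width: 0.034
t 23.95 p [ 0.4223 -0.1885  0.3042] rpy [3.1391e+00 1.5000e-03 1.6068e+00] F [-0.7  0.3  0.3] M [-0.1   0.1   0.01] w 34.0 q6 -0.53
mm now [-138.4   22.7   24.5]
scale 7.375
```

View pics/s9z.png

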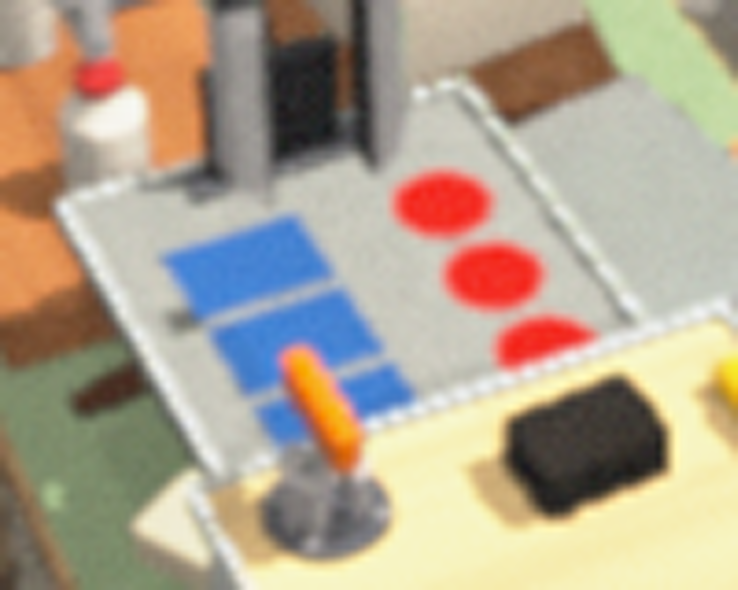

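```bash

python3 -m creep '{"xyz":[[45,-10,0],[50,-12,0],[50,-12,0],[50,-12,0],[50,-12,0]],"spin":[0,0,0,0,0]}' 90
python3 -m creep '{"xyz":[[50,-12,0],[50,-12,0],[50,-12,0],[50,-12,0],[50,-12,0]],"spin":[0,0,0,0,0]}'
python3 -m creep '{"xyz":[[50,-12,0],[45,-12,0],[0,0,0]],"spin":[0,0,0]}'
python3 v.py top t10 100 130 430 260
python3 - <<'E'
from m import *
t=cv2.imread('pics/t10.png')[...,::-1]; s=pic('side','s10')
for n,f,z in(('red',red,.098),('blue',lambda r,g,b:(b>130)&(r<100)&(g<140),.098),('orange',orange,.184),('black',black,.148)):
    for a,c,rec,_ in blobs(t,f,(225,140,412,250),20): print(n,a,c.round(1),np.round(rec[1],1),round(rec[2]),onplane('top',[c],z)[0].round(4))
print('side',[(a,c.round(1)) for a,c,_,_ in blobs(s,orange,(215,210,245,245))])
import d;d.show()
E
```

```text
time_s: 24.62
ee_pos: [0.3545, 0.0558, 0.3015]
eef_rot: [3.141, 0.0, 1.606]
force: [1.1, 0.1, 0.3]
grip_width: 0.0804
time_s: 25.25
ee_pos: [0.2854, 0.3037, 0.3015]
eef_rot: [3.141, 0.0, 1.607]
force: [0.6, -0.5, 0.3]
grip_width: 0.0902
time_s: 25.62
ee_pos: [0.2578, 0.3979, 0.3007]
eef_rot: [-3.14, 0.001, 1.61]
force: [0.9, -0.5, 0.2]
grip_width: 0.0899
scale 2.3636363636363638
red 187 [281.7 174. ] [14. 15.] 90 [ 0.534  -0.0733  0.098 ]
red 190 [302.6 173.1] [14. 15.] 90 [ 0.5362 -0.1203  0.098 ]
red 189 [260.9 174.8] [14. 14.] 90 [ 0.5321 -0.0265  0.098 ]
blue 414 [283.3 211.1] [24. 17.] 90 [ 0.4504 -0.0768  0.098 ]
blue 422 [304.5 210.4] [24.5 17. ] 86 [ 0.4521 -0.124   0.098 ]
blue 434 [262.2 212.3] [18. 26.] 0 [ 0.4476 -0.0299  0.098 ]
orange 110 [226.4 203.6] [34.  3.] 90 [0.4592 0.0402 0.184 ]
orange 51 [337.5 224.5] [23.   4.9] 5 [ 0.4175 -0.1838  0.184 ]
orange 66 [226.4 239.2] [22.  4.] 90 [0.3873 0.0391 0.184 ]
black 349 [343.1 181. ] [22. 16.] 90 [ 0.5108 -0.2027  0.148 ]
black 156 [237.3 197.4] [30.  5.] 90 [0.4756 0.0215 0.148 ]
black 379 [401.3 206.9] [17.2 22.4] 6 [ 0.4559 -0.3245  0.148 ]
side [(np.int32(44), array([233.1, 224.7]))]
t 25.73 p [0.2588 0.396  0.3013] rpy [-3.1411e+00  1.0000e-03  1.6076e+00] F [ 0.1  0.  -0.4] M [-0.04  0.05  0.03] w 89.9 q6 0.88
```

View pics/t10z.png

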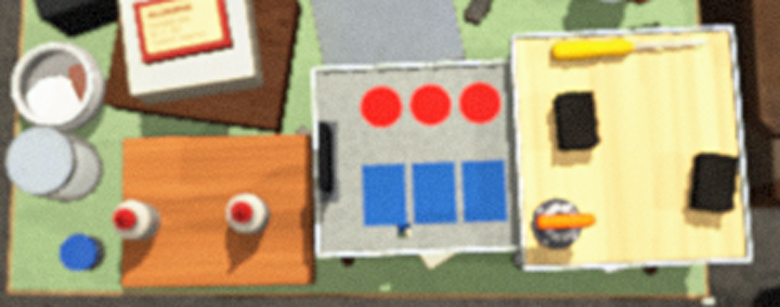

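```bash
python3 v.py side s11 150 130 320 260; python3 - <<'E'
from m import *
t=cv2.imread('pics/t10.png')[...,::-1]; s=cv2.imread('pics/s10.png')[...,::-1]
bl=lambda r,g,b:(b>130)&(r<100)&(g<150)
for n,f in(('red',red),('blue',bl)):
    T=sorted([c for a,c,*_ in blobs(t,f,(245,140,315,250),60)],key=lambda c:c[0])
    S=sorted([(c,a) for a,c,*_ in blobs(s,f,(210,185,280,240),20)],key=lambda c:c[0][1])
    print(n,[ (np.round(c,1),a) for c,a in S])
    for tc,(sc,a) in zip(T,S): print(onplane('top',[tc],.098)[0].round(4),onplane('side',[sc],.098)[0].round(4),tri({'top':tc,'side':sc})[0].round(4))
E
```

```text
scale 4.538461538461538
red [(array([249.5, 197.2]), np.int32(60)), (array([256.4, 206.9]), np.int32(66)), (array([262.3, 215.7]), np.int32(35))]
[ 0.5321 -0.0265  0.098 ] [ 0.5349 -0.0255  0.098 ] [ 0.5331 -0.0269  0.0994]
[ 0.534  -0.0733  0.098 ] [ 0.5367 -0.0726  0.098 ] [ 0.535  -0.0735  0.0991]
[ 0.5362 -0.1203  0.098 ] [ 0.5377 -0.1126  0.098 ] [ 0.5347 -0.1197  0.1054]
blue [(array([223.2, 205.7]), np.int32(158)), (array([229.4, 215.4]), np.int32(140)), (array([240.9, 222.6]), np.int32(34)), (array([228. , 226.9]), np.int32(20))]
[ 0.4476 -0.0299  0.098 ] [ 0.4506 -0.0299  0.098 ] [ 0.4489 -0.0303  0.0987]
[ 0.4503 -0.0768  0.098 ] [ 0.4529 -0.0748  0.098 ] [ 0.4511 -0.077   0.1004]
[ 0.452  -0.1239  0.098 ] [ 0.4716 -0.1146  0.098 ] [ 0.459  -0.1252  0.1107]
```

View pics/s11z.png

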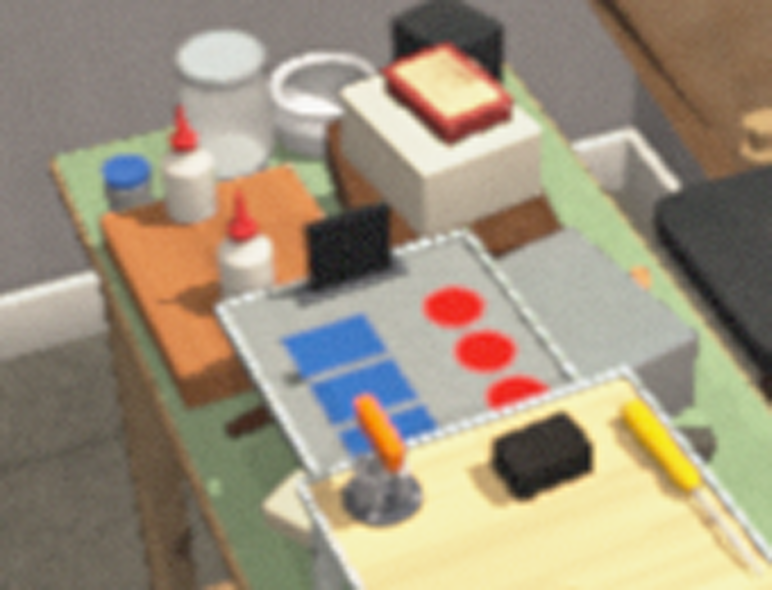

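```bash
python3 - <<'E'
import cv2,numpy as np
t=cv2.imread('pics/t10.png'); g=t.max(2)
print(g[192:222,386:414:1][::2])
z=cv2.resize(t[165:225,325:420],None,fx=8,fy=8,interpolation=cv2.INTER_CUBIC)
z=np.clip(z.astype(float)*2.5,0,255).astype(np.uint8)
cv2.imwrite('pics/t10b.png',z)
E
```

```text
[[251 251 250 251 251 251 251 251 252 253 253 253 253 253 253 254 253 253
  253 252 251 252 250 252 252 246 218 216]
 [250 251 251 251 251 251 253 254 248 230 195 174 185 189 184 187 196 208
  232 249 253 251 251 255 254 249 200 180]
 [250 249 251 251 252 252 243 180  94  38  31  34  37  44  45  35  40  46
   47  63  66  72  86 117 139 138 124 173]
 [250 250 250 251 252 253 228 122  44  22  28  38  43  51  42  45  41  42
   38  39  36  30  35  39  30  47  94 190]
 [250 249 250 251 252 251 213 109  35  22  36  40  52  50  43  47  44  39
   48  45  41  37  37  35  36  64 115 188]
 [250 250 250 252 250 230 152  77  24  20  40  43  53  46  48  44  41  39
   40  40  32  44  39  34  40  88 129 191]
 [251 250 250 250 237 192 126  60  23  32  38  47  39  42  44  42  46  40
   41  40  35  43  39  26  58 131 193 199]
 [250 250 251 251 238 191 122  54  24  25  37  41  46  46  38  47  39  43
   44  38  41  48  36  29  70 167 228 195]
 [250 251 250 250 238 188 115  49  17  33  40  44  45  45  42  43  41  43
   44  41  41  44  39  35  68 164 222 184]
 [250 250 249 240 202 145  88  30  20  31  43  39  40  42  47  46  42  45
   45  43  36  42  42  35  76 156 207 175]
 [251 251 248 235 187 122  62  13  21  37  38  43  42  44  38  41  43  45
   39  40  45  44  36  55 152 240 243 195]
 [250 251 250 235 182 121  55  11  19  31  45  39  43  37  44  44  46  47
   43  44  48  41  43  71 181 252 247 209]
 [251 251 248 234 177 107  45  14  25  34  26  45  40  45  42  41  46  43
   40  41  45  41  37  59 153 240 251 236]
 [252 250 237 201 166 143 110  99  78  70  67  61  62  50  47  41  44  37
   39  49  52  55  76 111 184 243 252 244]
 [251 251 241 215 195 193 198 196 184 181 178 174 177 174 164 150 148 148
  142 162 203 233 241 250 252 252 253 246]]
```

View pics/t10b.png

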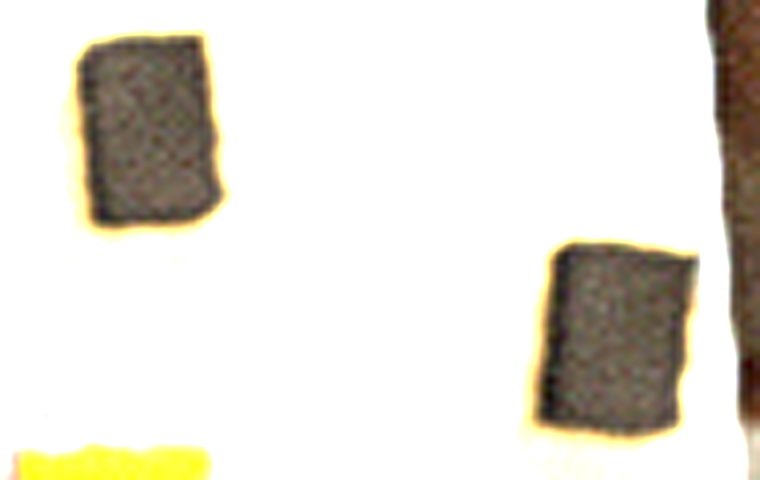

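```bash
cat > blk.py <<'E'
from m import *
def block(im,roi,zt,th=85,h=.026):
    x0,y0,x1,y1=roi; u=6
    g=cv2.resize(im.max(2)[y0:y1,x0:x1],None,fx=u,fy=u,interpolation=cv2.INTER_CUBIC)
    cs,_=cv2.findContours((g<th).astype(np.uint8),cv2.RETR_EXTERNAL,cv2.CHAIN_APPROX_NONE)
    c=max(cs,key=cv2.contourArea); r=cv2.minAreaRect(c); b=(cv2.boxPoints(r)+.5)/u-.5+[x0,y0]
    # order: tl,tr,br,bl in image
    s=b.sum(1);d_=b[:,0]-b[:,1]; tl=b[s.argmin()];br=b[s.argmax()];tr=b[d_.argmax()];bl=b[d_.argmin()]
    TR=onplane('top',[tr],zt)[0];BL=onplane('top',[bl],zt-h)[0]
    P=onplane('top',[tl,tr,br,bl],zt)
    y1_=np.arctan2(*(P[0]-P[3])[1::-1]);y2=np.arctan2(*(P[1]-P[2])[1::-1])
    print('centre',((TR+BL)/2)[:2].round(4),'yaw',round(y1_,3),round(y2,3),'size',np.linalg.norm(P[0]-P[3]).round(4),np.linalg.norm(P[0]-P[1]).round(4),'px',np.round((tr+bl)/2,1))
E
python3 - <<'E'
from blk import *
t=cv2.imread('pics/t10.png')[...,::-1]
for th in (70,100):
    block(t,(385,188,415,226),.148,th); block(t,(328,160,360,200),.148,th)
E
```

```text
centre [ 0.4567 -0.3287] yaw -0.163 -0.168 size 0.0502 0.038 px [401.5 206.9]
centre [ 0.5128 -0.2047] yaw 0.073 0.068 size 0.0502 0.0353 px [343.1 180.9]
centre [ 0.4565 -0.3284] yaw -0.166 -0.172 size 0.0517 0.0396 px [401.4 207. ]
centre [ 0.5126 -0.2048] yaw 0.073 0.068 size 0.0518 0.0371 px [343.2 180.9]
```

```bash

python3 -m creep '{"xyz":[[-45,12,0],[-50,13,0],[-50,13,0],[-50,13,0],[-50,13,0]],"spin":[0,0,0,0,0]}' 72
python3 -m creep '{"xyz":[[-50,13,0],[-50,13,0],[-50,13,0],[-50,13,0],[-50,13,0]],"spin":[0,0,0,0,0]}'
python3 -m creep '{"xyz":[[-50,13,0],[-50,13,0],[-50,13,0],[-45,10,0],[0,0,0]],"spin":[0,0,0,0,0.17]}'
python3 d.py 0.4585 -0.3275 0.2 1.43
```

```text
time_s: 26.4
ee_pos: [0.3317, 0.1512, 0.3021]
eef_rot: [3.14, -0.0, 1.605]
force: [0.7, 1.1, 0.2]
grip_width: 0.072
time_s: 27.02
ee_pos: [0.4051, -0.0965, 0.3022]
eef_rot: [3.14, 0.001, 1.605]
force: [1.6, 0.1, 0.0]
grip_width: 0.0723
time_s: 27.65
ee_pos: [0.4605, -0.2901, 0.3011]
eef_rot: [-3.141, -0.0, 1.43]
force: [-0.2, 0.3, 0.4]
grip_width: 0.0719
t 27.65 p [ 0.4605 -0.2901  0.3011] rpy [-3.1405e+00 -2.0000e-04  1.4301e+00] F [-0.2  0.3  0.4] M [-0.06  0.09 -0.03] w 71.9 q6 -0.49
spin 0.0001
mm after spin [-37.3   3.3 101.1]
mm now [-37.3   3.4 101.1]
```

```bash

python3 -m creep '{"xyz":[[-20,3,20],[-17,0,30],[0,0,30],[0,0,20],[0,0,0]],"spin":[0,0,0,0,0]}'
python3 d.py 0.4585 -0.3275 0.147 1.43; python3 v.py side s12 210 200 330 300
```

```text
time_s: 28.28
ee_pos: [0.4584, -0.3243, 0.1999]
eef_rot: [-3.139, -0.002, 1.44]
force: [-0.8, -0.1, -0.1]
grip_width: 0.0716
t 28.27 p [ 0.4584 -0.3243  0.1999] rpy [-3.1387e+00 -1.6000e-03  1.4396e+00] F [-0.8 -0.1 -0.1] M [-0.03  0.09 -0.01] w 71.6 q6 -0.55
spin 0.0096
mm after spin [-3.1  0.6 52.9]
mm now [-3.2  0.7 52.9]
scale 5.9
```

View pics/s12z.png

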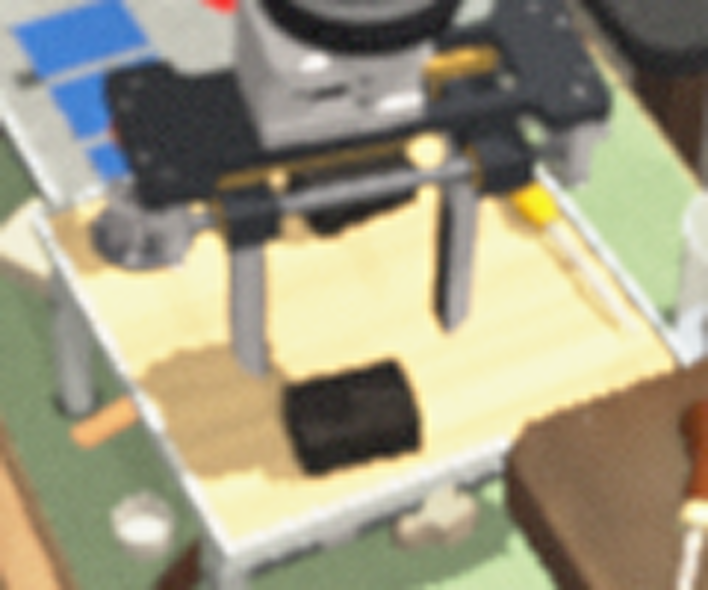

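```bash

python3 -m creep '{"xyz":[[-3,0,20],[0,0,15],[0,0,11],[0,0,7],[0,0,0]],"spin":[0.005,0,0,0,0]}'
python3 d.py
python3 -m creep '{"xyz":[[0,0,0],[0,0,0],[0,0,0],[0,0,0],[0,0,0]],"spin":[0,0,0,0,0]}' 40 10
python3 d.py
```

```text
time_s: 28.95
ee_pos: [0.4592, -0.327, 0.1488]
eef_rot: [-3.141, -0.0, 1.432]
force: [-0.8, -0.2, 0.2]
grip_width: 0.0719
t 28.95 p [ 0.4592 -0.327   0.1488] rpy [-3.1413e+00 -2.0000e-04  1.4321e+00] F [-0.8 -0.2  0.2] M [-0.12  0.03  0.05] w 71.9 q6 -0.55
time_s: 29.58
ee_pos: [0.4594, -0.3271, 0.1494]
eef_rot: [3.141, 0.0, 1.432]
force: [-1.1, 0.9, 4.8]
grip_width: 0.0537
t 29.57 p [ 0.4594 -0.3271  0.1494] rpy [3.1410e+00 3.0000e-04 1.4318e+00] F [-1.1  0.9  4.8] M [0.04 0.24 0.05] w 53.7 q6 -0.54
```

```bash

python3 -m creep '{"xyz":[[0,0,-20],[0,0,-40],[0,0,-40],[0,0,-20],[0,0,0]],"spin":[0,0,0,0,-0.17]}' 40 25
python3 d.py .453 -.0756 .26 1.613
```

```text
time_s: 30.2
ee_pos: [0.4595, -0.3272, 0.2704]
eef_rot: [3.14, 0.002, 1.605]
force: [-0.3, 0.3, -1.8]
grip_width: 0.0538
t 30.2 p [ 0.4595 -0.3272  0.2704] rpy [3.1398e+00 1.6000e-03 1.6048e+00] F [-0.3  0.3 -1.8] M [-0.12  0.14  0.04] w 53.8 q6 -0.72
spin -0.0082
mm after spin [251.7   4.1  10.4]
mm now [251.7   2.   10. ]
```

```bash

python3 -m creep '{"xyz":[[45,1,0],[50,1,0],[50,1,0],[50,1,10],[50,0,0]],"spin":[0,0,0,0,0]}'
python3 -m creep '{"xyz":[[7,0,20],[0,0,0]],"spin":[0,0]}'
python3 d.py .453 -.0756 .1265 1.613
```

```text
time_s: 30.82
ee_pos: [0.455, -0.0804, 0.2582]
eef_rot: [-3.14, -0.0, 1.602]
force: [0.3, 0.3, -0.4]
grip_width: 0.0532
time_s: 31.08
ee_pos: [0.4549, -0.0744, 0.238]
eef_rot: [-3.139, -0.001, 1.603]
force: [0.4, -0.0, 0.2]
grip_width: 0.0534
t 31.07 p [ 0.4549 -0.0744  0.238 ] rpy [-3.1393e+00 -6.0000e-04  1.6031e+00] F [ 0.4 -0.   0.2] M [-0.1   0.07 -0.02] w 53.4 q6 -0.27
spin -0.0099
mm after spin [ -1.1  -1.9 111.5]
mm now [ -1.2  -1.7 111.5]
```

```bash

python3 -m creep '{"xyz":[[-1,-2,30],[0,0,30],[0,0,25],[0,0,15],[0,0,0]],"spin":[-0.01,0,0,0,0]}'
python3 -m creep '{"xyz":[[0,0,6],[0,0,3],[0,0,0]],"spin":[0,0,0]}'
python3 d.py .453 -.0756 .1255 1.613
```

```text
time_s: 31.7
ee_pos: [0.4534, -0.0764, 0.1387]
eef_rot: [-3.141, -0.0, 1.611]
force: [-1.3, 0.6, -0.1]
grip_width: 0.0536
time_s: 32.08
ee_pos: [0.4535, -0.076, 0.13]
eef_rot: [3.141, 0.0, 1.612]
force: [-0.8, -0.5, -0.1]
grip_width: 0.0536
t 32.08 p [ 0.4535 -0.076   0.13  ] rpy [3.1415 0.     1.6118] F [-0.8 -0.5 -0.1] M [-0.05  0.08 -0.03] w 53.6 q6 -0.29
spin -0.0012
mm after spin [ 0.5 -0.5  4.5]
mm now [ 0.5 -0.5  4.5]
```

```bash

python3 -m creep '{"xyz":[[0.5,-0.5,2],[0,0,1.5],[0,0,1],[0,0,0]],"spin":[0,0,0,0]}'
python3 d.py; python3 v.py side s13 170 150 290 250
```

```text
time_s: 32.58
ee_pos: [0.4529, -0.0756, 0.1254]
eef_rot: [-3.142, -0.0, 1.612]
force: [0.4, -0.7, 0.0]
grip_width: 0.0533
t 32.58 p [ 0.4529 -0.0756  0.1254] rpy [-3.1416 -0.      1.6118] F [ 0.4 -0.7  0. ] M [-0.01  0.06  0.01] w 53.3 q6 -0.29
scale 5.9
```

View pics/s13z.png

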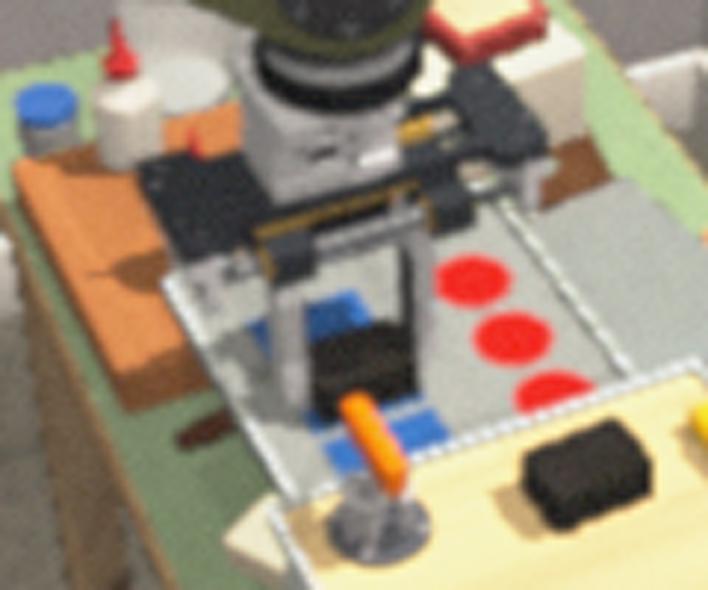

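```bash

python3 -m creep '{"xyz":[[0,0,1],[0,0,0]],"spin":[0,0]}';python3 -m creep '{"xyz":[[0,0,0.7],[0,0,0]],"spin":[0,0]}'
```

```text
time_s: 32.88
ee_pos: [0.453, -0.0756, 0.1253]
eef_rot: [3.141, 0.0, 1.612]
force: [-5.6, 1.3, 11.4]
grip_width: 0.054
time_s: 33.12
ee_pos: [0.453, -0.0757, 0.1252]
eef_rot: [3.141, 0.001, 1.612]
force: [-9.4, 0.4, 22.2]
grip_width: 0.0536
```

Contact; release.

```bash

python3 -m creep '{"xyz":[[0,0,-1],[0,0,0],[0,0,0],[0,0,0],[0,0,-20]],"spin":[0,0,0,0,0]}' 66
python3 -m creep '{"xyz":[[0,0,-40],[0,0,-40],[0,0,-30],[0,0,0]],"spin":[0,0,0,0]}' 72
python3 -m creep '{"xyz":[[30,-30,0],[50,-30,0],[50,-20,0],[50,-10,0],[50,-10,0]],"spin":[0,0,0,0,0]}'
python3 -m creep '{"xyz":[[50,-10,0],[50,-10,0],[50,-10,0],[0,0,0]],"spin":[0,0,0,0]}'
python3 v.py top t14 100 130 430 260
python3 - <<'E'
from blk import *
t=cv2.imread('pics/t14.png')[...,::-1]
for th in (70,100):
    block(t,(328,160,360,200),.148,th); block(t,(270,192,299,228),.124,th)
import d;d.show()
E
```

```text
time_s: 33.75
ee_pos: [0.4523, -0.0754, 0.1439]
eef_rot: [-3.139, -0.001, 1.612]
force: [1.2, -0.6, 0.3]
grip_width: 0.0657
time_s: 34.25
ee_pos: [0.4535, -0.0757, 0.2565]
eef_rot: [3.138, 0.001, 1.612]
force: [-0.0, -0.2, -0.4]
grip_width: 0.0719
time_s: 34.88
ee_pos: [0.3426, 0.1515, 0.2538]
eef_rot: [-3.141, 0.0, 1.611]
force: [0.7, -0.0, -0.4]
grip_width: 0.072
time_s: 35.38
ee_pos: [0.3062, 0.3006, 0.2532]
eef_rot: [-3.14, 0.001, 1.616]
force: [0.9, -1.0, 0.0]
grip_width: 0.072
scale 2.3636363636363638
centre [ 0.5127 -0.2047] yaw 0.079 0.074 size 0.0504 0.0351 px [343.1 180.9]
centre [ 0.4511 -0.077 ] yaw 0.023 0.018 size 0.0513 0.0353 px [283.6 210.2]
centre [ 0.5127 -0.2049] yaw 0.072 0.066 size 0.0518 0.0371 px [343.2 180.9]
centre [ 0.4505 -0.0759] yaw 0.019 0.013 size 0.0544 0.0397 px [283.1 210.5]
t 35.42 p [0.3067 0.2993 0.2534] rpy [-3.1398e+00  1.5000e-03  1.6145e+00] F [-0.   0.2 -0.1] M [-0.06  0.02  0.01] w 71.9 q6 0.64
```

View pics/t14z.png

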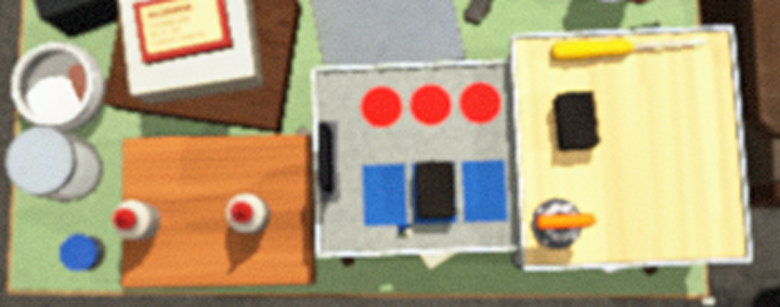

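```bash

python3 -m creep '{"xyz":[[-40,12,0],[-45,14,0],[-50,18,0],[-50,20,0],[-50,20,0]],"spin":[0,0,0,0,0]}' 
python3 -m creep '{"xyz":[[-50,25,0],[-50,25,0],[-50,25,0],[-50,20,0],[-50,20,0]],"spin":[0,0,0,0,-0.027]}'
python3 d.py .5154 -.2035 .149 1.641
```

```text
time_s: 36.05
ee_pos: [0.401, 0.0645, 0.2543]
eef_rot: [-3.141, 0.0, 1.61]
force: [0.0, 1.1, -0.2]
grip_width: 0.072
time_s: 36.67
ee_pos: [0.5257, -0.1807, 0.2541]
eef_rot: [-3.141, -0.0, 1.638]
force: [-0.6, -0.2, 0.2]
grip_width: 0.072
t 36.67 p [ 0.5257 -0.1807  0.2541] rpy [-3.1408e+00 -3.0000e-04  1.6376e+00] F [-0.6 -0.2  0.2] M [-0.08  0.05  0.02] w 72.0 q6 -0.46
spin -0.0034
mm after spin [-22.  -11.8 105.1]
mm now [-22.1 -11.7 105.1]
```

```bash

python3 -m creep '{"xyz":[[-10,-6,15],[-7,-6,25],[0,0,15],[0,0,0]],"spin":[-0.003,0,0,0]}' 
python3 d.py .5154 -.2035 .149 1.641; python3 v.py side s15 210 170 330 270
```

```text
time_s: 37.17
ee_pos: [0.5147, -0.195, 0.1989]
eef_rot: [-3.14, -0.001, 1.642]
force: [0.4, -0.3, 0.4]
grip_width: 0.072
t 37.17 p [ 0.5147 -0.195   0.1989] rpy [-3.1399e+00 -1.0000e-03  1.6417e+00] F [ 0.4 -0.3  0.4] M [-0.05  0.04  0.04] w 72.0 q6 -0.5
spin 0.0007
mm after spin [-8.5  0.1 49.9]
mm now [-8.5  0.2 49.9]
scale 5.9
```

View pics/s15z.png

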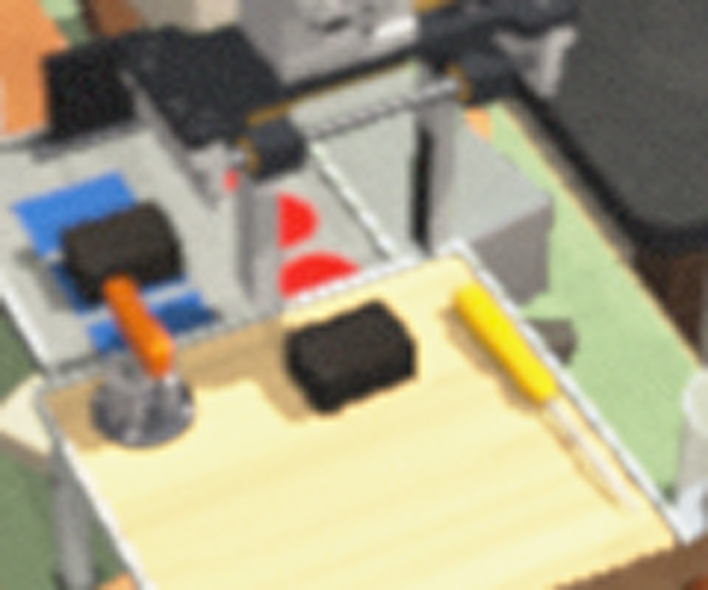

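```bash

python3 -m creep '{"xyz":[[-4,0,0],[-4.5,0,15],[0,0,15],[0,0,12],[0,0,0]],"spin":[0,0,0,0,0]}' 64
python3 d.py .5154 -.2035 .149 1.641
python3 -m creep '{"xyz":[[0,0,4],[0,0,3],[0,0,0]],"spin":[0,0,0]}'
python3 -m creep '{"xyz":[[0,0,0],[0,0,0],[0,0,0],[0,0,0],[0,0,0]],"spin":[0,0,0,0,0]}' 40 10
python3 d.py
```

```text
time_s: 37.85
ee_pos: [0.5155, -0.2037, 0.1565]
eef_rot: [-3.14, -0.001, 1.642]
force: [0.3, 0.4, 0.1]
grip_width: 0.0639
t 37.85 p [ 0.5155 -0.2037  0.1565] rpy [-3.1397e+00 -1.1000e-03  1.6418e+00] F [0.3 0.4 0.1] M [-0.08  0.07  0.01] w 63.9 q6 -0.51
spin 0.0008
mm after spin [ 0.2 -0.1  7.5]
mm now [ 0.2 -0.1  7.5]
time_s: 38.22
ee_pos: [0.516, -0.2039, 0.1507]
eef_rot: [-3.142, -0.0, 1.642]
force: [0.6, 0.1, 0.3]
grip_width: 0.0643
time_s: 38.85
ee_pos: [0.516, -0.204, 0.1509]
eef_rot: [3.141, 0.0, 1.642]
force: [-1.3, -0.6, 2.8]
grip_width: 0.0536
t 38.85 p [ 0.516  -0.204   0.1509] rpy [3.1414e+00 2.0000e-04 1.6418e+00] F [-1.3 -0.6  2.8] M [-0.    0.2  -0.06] w 53.6 q6 -0.51
```

```bash

python3 -m creep '{"xyz":[[0,0,-20],[0,0,-40],[0,0,-40],[25,-10,0],[45,-12,0]],"spin":[0,0,0,0.029,0]}' 40 25
python3 -m creep '{"xyz":[[50,-15,0],[45,-15,0],[10,-10,0],[0,0,0]],"spin":[0,0,0,0]}'
python3 d.py .4503 -.0287 .136 1.613
```

```text
time_s: 39.48
ee_pos: [0.4899, -0.1351, 0.2506]
eef_rot: [3.142, 0.0, 1.611]
force: [1.0, 1.2, -0.6]
grip_width: 0.0536
time_s: 39.98
ee_pos: [0.4458, -0.032, 0.251]
eef_rot: [3.141, 0.0, 1.614]
force: [0.2, -0.2, 0.1]
grip_width: 0.0534
t 39.98 p [ 0.4458 -0.032   0.251 ] rpy [3.1411e+00 3.0000e-04 1.6136e+00] F [ 0.2 -0.2  0.1] M [-0.04  0.01 -0.02] w 53.4 q6 -0.2
spin 0.0006
mm after spin [  3.1   4.6 115. ]
mm now [  3.2   4.5 115. ]
```

```bash

python3 -m creep '{"xyz":[[3,4.5,30],[0,0,35],[0,0,30],[0,0,19],[0,0,0]],"spin":[0,0,0,0,0]}'
python3 d.py .4503 -.0287 .128 1.613
python3 -m creep '{"xyz":[[0,0,4],[0,0,3],[0,0,0]],"spin":[0,0,0]}'
python3 d.py .4503 -.0287 .1275 1.613
```

```text
time_s: 40.6
ee_pos: [0.4502, -0.0298, 0.1356]
eef_rot: [-3.139, -0.0, 1.611]
force: [0.1, 0.5, -1.0]
grip_width: 0.0533
t 40.6 p [ 0.4502 -0.0298  0.1356] rpy [-3.1390e+00 -4.0000e-04  1.6115e+00] F [ 0.1  0.5 -1. ] M [-0.09  0.05 -0.01] w 53.3 q6 -0.19
spin -0.0015
mm after spin [1.1 0.2 7.6]
mm now [1.1 0.2 7.6]
time_s: 40.98
ee_pos: [0.4505, -0.0289, 0.1299]
eef_rot: [3.141, 0.0, 1.613]
force: [-0.8, -0.3, -2.2]
grip_width: 0.0535
t 40.98 p [ 0.4505 -0.0289  0.1299] rpy [3.1412e+00 1.0000e-04 1.6128e+00] F [-0.8 -0.3 -2.2] M [-0.08  0.07 -0.03] w 53.5 q6 -0.19
spin -0.0002
mm after spin [ 0.2 -0.1  2.4]
mm now [ 0.2 -0.1  2.4]
```

```bash

python3 -m creep '{"xyz":[[0,0,1.5],[0,0,1.2],[0,0,0]],"spin":[0,0,0]}'; python3 -m creep '{"xyz":[[0,0,1],[0,0,0]],"spin":[0,0]}'
```

```text
time_s: 41.35
ee_pos: [0.4503, -0.0288, 0.127]
eef_rot: [-3.141, 0.0, 1.613]
force: [-1.1, 1.1, -0.5]
grip_width: 0.0534
time_s: 41.6
ee_pos: [0.4504, -0.0288, 0.1268]
eef_rot: [3.141, 0.0, 1.613]
force: [-6.6, 0.8, 10.5]
grip_width: 0.0537
```

```bash

python3 -m creep '{"xyz":[[0,0,-0.8],[0,0,0],[0,0,0],[0,0,0],[0,0,-20]],"spin":[0,0,0,0,0]}' 64
python3 -m creep '{"xyz":[[0,0,-40],[0,0,-40],[0,0,-50],[0,0,0]],"spin":[0,0,0,0]}' 72
python3 -m creep '{"xyz":[[30,-30,0],[50,-30,0],[50,-20,0],[50,-10,0],[50,-10,0]],"spin":[0,0,0,0,0]}'
python3 -m creep '{"xyz":[[50,-10,0],[50,-10,0],[0,0,0]],"spin":[0,0,0]}'
python3 v.py top t16 100 130 430 260; python3 v.py side s16 150 130 320 260
python3 - <<'E'
from blk import *
t=cv2.imread('pics/t16.png')[...,::-1]
for th in (70,100):
    block(t,(250,192,275,228),.124,th); block(t,(272,192,299,228),.124,th)
rd=lambda r,g,b:(r>140)&(g<90)&(b<90)
s=cv2.imread('pics/s16.png')[...,::-1]
for n,im,roi in(('top',t,(140,205,225,240)),('side',s,(175,150,220,200))):
    for a,c,*_ in blobs(im,rd,roi,5):print(n,a,c.round(1))
import d;d.show()
E
```

```text
time_s: 42.22
ee_pos: [0.4497, -0.0287, 0.1461]
eef_rot: [-3.139, -0.001, 1.613]
force: [-0.8, -0.3, 0.2]
grip_width: 0.064
time_s: 42.72
ee_pos: [0.4513, -0.0289, 0.28]
eef_rot: [3.136, 0.001, 1.613]
force: [-0.3, 0.1, -1.2]
grip_width: 0.0723
time_s: 43.35
ee_pos: [0.3398, 0.1982, 0.276]
eef_rot: [-3.141, 0.0, 1.613]
force: [1.2, -1.3, 0.8]
grip_width: 0.0722
time_s: 43.72
ee_pos: [0.3154, 0.2978, 0.2754]
eef_rot: [-3.14, 0.001, 1.617]
force: [0.5, -0.3, 0.1]
grip_width: 0.0719
scale 2.3636363636363638
scale 4.538461538461538
centre [ 0.4485 -0.0295] yaw 0.008 0.003 size 0.051 0.0366 px [262.  211.3]
centre [ 0.451  -0.0769] yaw 0.045 0.041 size 0.0517 0.0348 px [283.5 210.3]
centre [ 0.4483 -0.0288] yaw 0.05 0.045 size 0.0539 0.039 px [261.6 211.4]
centre [ 0.4503 -0.0759] yaw 0.021 0.016 size 0.0548 0.0397 px [283.1 210.5]
top 53 [201.6 219.6]
top 56 [152.2 222.4]
top 30 [200.5 236.8]
side 23 [189.5 159.1]
side 33 [202.5 179.1]
t 43.83 p [0.3163 0.2956 0.2758] rpy [-3.1403e+00  1.2000e-03  1.6139e+00] F [-0.6  0.   0.1] M [-0.07  0.04  0.  ] w 71.8 q6 0.62
```

View pics/t16z.png

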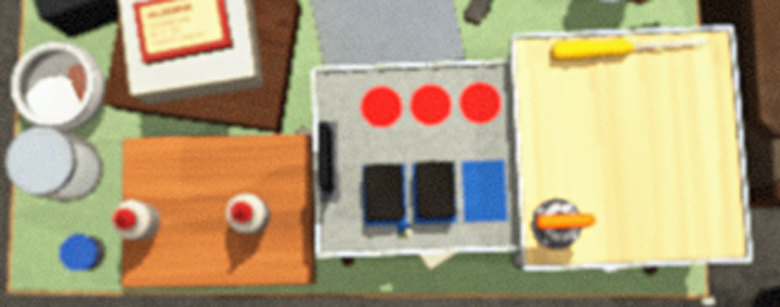

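View pics/s16z.png

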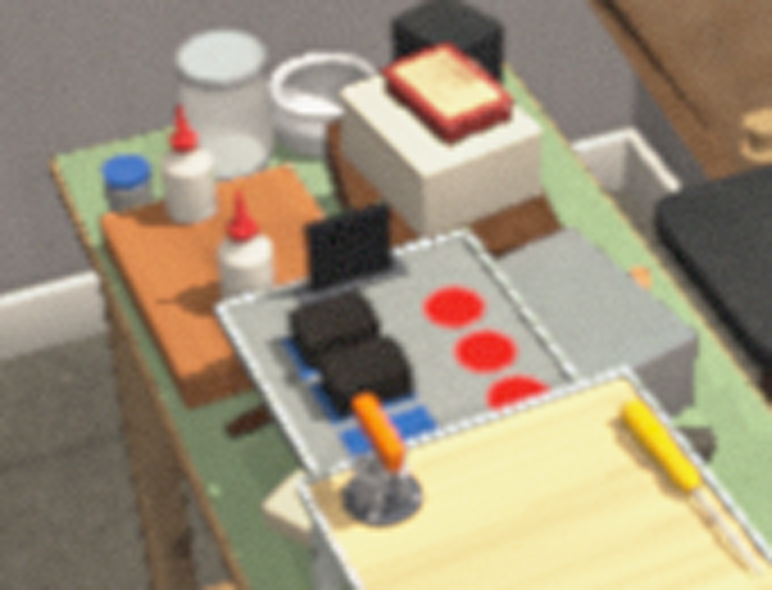

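```bash
python3 - <<'E'
from m import *
for a,b in (((201.6,219.6),(202.5,179.1)),((152.2,222.4),(189.5,159.1))):
    print(tri({'top':a,'side':b}), onplane('top',[a],.115)[0])
t=cv2.imread('pics/t16.png')
z=cv2.resize(t[205:240,140:225],None,fx=9,fy=9,interpolation=cv2.INTER_CUBIC);cv2.imwrite('pics/t16b.png',z)
E
```

```text
(array([0.43159392, 0.10438005, 0.10296888]), {'top': array([ 0.1, -0.5]), 'side': array([-0.3,  0. ])}) [0.4299708  0.10248243 0.115     ]
(array([0.42431932, 0.21427383, 0.10673181]), {'top': array([ 0.1, -0.3]), 'side': array([-0.2,  0. ])}) [0.42328972 0.21196312 0.115     ]
```

View pics/t16b.png

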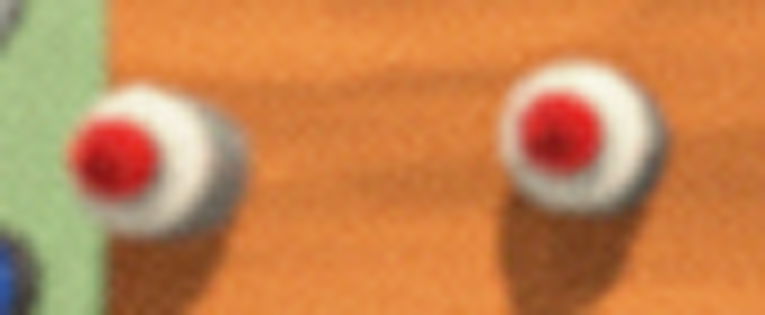

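```bash
python3 - <<'E'
from m import *
print(onplane('top',[[203.9-.4,220-.4],[156.3-.4,223-.4]],.094))
E
python3 d.py .434 .104 .25 1.613
```

```text
[[0.43104972 0.10196524 0.094     ]
 [0.42379185 0.20981582 0.094     ]]
t 43.83 p [0.3163 0.2956 0.2758] rpy [-3.1403e+00  1.2000e-03  1.6139e+00] F [-0.6  0.   0.1] M [-0.07  0.04  0.  ] w 71.8 q6 0.62
spin 0.0009
mm after spin [-196.4  109.5   25.8]
mm now [-196.5  109.3   25.9]
```

```bash
python3 - <<'E'
from m import *
print('jar',tri({'top':(117.4,197.7),'side':(198.7,142)}), onplane('top',[[103,197.7],[132,197.7]],.12))
E
python3 -m creep '{"xyz":[[-40,20,0],[-50,25,0],[-50,30,0],[-40,25,0],[-16.5,9.5,10]],"spin":[0,0,0,0,0]}' 
python3 -m creep '{"xyz":[[0,0,30],[0,0,25],[0,0,25],[0,0,0]],"spin":[0,0,0,0]}' 64
python3 d.py .4337 .1037 .077 1.613
```

```text
jar (array([0.4805587 , 0.29578857, 0.10629616]), {'top': array([ 0.3, -0.8]), 'side': array([-0.6,  0.1])}) [[0.47717255 0.32370274 0.12      ]
 [0.47734489 0.25787704 0.12      ]]
time_s: 44.45
ee_pos: [0.4352, 0.1007, 0.2668]
eef_rot: [3.141, 0.0, 1.608]
force: [0.6, 0.7, -0.4]
grip_width: 0.0722
time_s: 44.95
ee_pos: [0.4334, 0.1028, 0.1856]
eef_rot: [-3.139, 0.0, 1.611]
force: [-0.2, -0.2, 0.6]
grip_width: 0.0637
t 44.95 p [0.4334 0.1028 0.1856] rpy [-3.1385e+00  5.0000e-04  1.6111e+00] F [-0.2 -0.2  0.6] M [-0.04  0.04  0.03] w 63.7 q6 0.11
spin -0.0019
mm after spin [  0.9   0.3 108.6]
mm now [  0.9   0.7 108.6]
```

```bash
python3 v.py side s17 170 130 270 210
```

```text
scale 7.375
```

View pics/s17z.png

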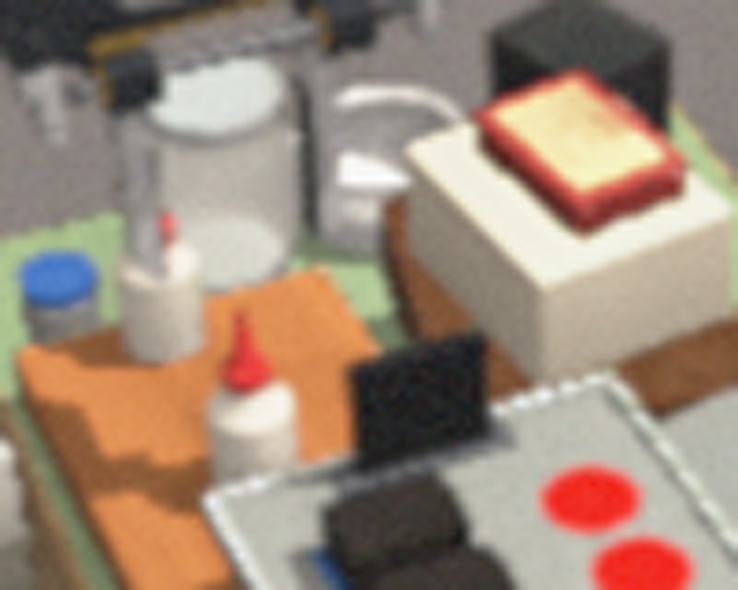

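```bash

python3 -m creep '{"xyz":[[1,0,30],[0,0,30],[0,0,25],[0,0,15],[0,0,6]],"spin":[0,0,0,0,0]}' 64
python3 d.py .4337 .1037 .077 1.613
python3 -m creep '{"xyz":[[0,0,0],[0,0,0],[0,0,0],[0,0,0],[0,0,0]],"spin":[0,0,0,0,0]}' 25 8
python3 d.py .4337 .1037 .077 1.613
```

```text
time_s: 45.62
ee_pos: [0.4345, 0.1049, 0.081]
eef_rot: [3.141, -0.0, 1.612]
force: [0.8, 0.4, 0.2]
grip_width: 0.0642
t 45.62 p [0.4345 0.1049 0.081 ] rpy [ 3.1412e+00 -1.0000e-04  1.6124e+00] F [0.8 0.4 0.2] M [-0.08  0.09  0.02] w 64.2 q6 0.11
spin -0.0006
mm after spin [-1.2 -0.9  4. ]
mm now [-1.2 -0.9  4. ]
time_s: 46.25
ee_pos: [0.4345, 0.1052, 0.0813]
eef_rot: [3.141, -0.0, 1.613]
force: [-1.6, -0.9, 5.6]
grip_width: 0.0363
t 46.25 p [0.4345 0.1052 0.0813] rpy [ 3.1409e+00 -1.0000e-04  1.6128e+00] F [-1.6 -0.9  5.6] M [-0.1   0.42  0.01] w 36.3 q6 0.11
spin -0.0002
mm after spin [-1.4 -0.8  4.3]
mm now [-1.4 -0.8  4.3]
```

```bash
python3 - <<'E'
from m import *
print('box',tri({'top':(289,117.5),'side':(302.9,203)}))
print(tri({'top':(295,157),'side':(160+415/3.5,150+215/3.5)}))
E
python3 -m creep '{"xyz":[[0,0,-20],[0,0,-40],[0,0,-50],[0,0,-60],[0,0,0]],"spin":[0,0,0,0,0]}' 25 20
python3 d.py .5367 -.0708 .25 1.613
```

```text
box (array([ 0.67513242, -0.0917763 ,  0.07798802]), {'top': array([ 0.4, -1.5]), 'side': array([-1.2,  0.4])})
(array([ 0.58292641, -0.10607813,  0.08913248]), {'top': array([ 1. , -3.5]), 'side': array([-2.8,  0.7])})
time_s: 46.88
ee_pos: [0.4355, 0.1054, 0.2547]
eef_rot: [3.134, -0.001, 1.613]
force: [0.0, 0.3, -1.7]
grip_width: 0.0361
t 46.88 p [0.4355 0.1054 0.2547] rpy [ 3.1343e+00 -9.0000e-04  1.6129e+00] F [ 0.   0.3 -1.7] M [-0.09  0.06  0.  ] w 36.1 q6 0.11
spin -0.0001
mm after spin [-180.3   93.7    4.7]
mm now [-180.3   93.7    5.2]
```

Box ~0.08 high, clear of fingers.

```bash

python3 -m creep '{"xyz":[[-35,20,0],[-45,24,0],[-45,24,0],[-40,20,0],[-15,6,10]],"spin":[0,0,0,0,0]}'
python3 -m creep '{"xyz":[[0,0,20],[0,0,20],[0,0,0]],"spin":[0,0,0]}'
python3 d.py .5367 -.0708 .148 1.613
```

```text
time_s: 47.5
ee_pos: [0.5361, -0.0726, 0.2394]
eef_rot: [-3.141, -0.0, 1.611]
force: [-1.3, 1.4, -1.2]
grip_width: 0.0358
time_s: 47.88
ee_pos: [0.5346, -0.0701, 0.1987]
eef_rot: [-3.138, -0.001, 1.613]
force: [0.4, -0.7, -0.3]
grip_width: 0.036
t 47.88 p [ 0.5346 -0.0701  0.1987] rpy [-3.1377e+00 -1.0000e-03  1.6133e+00] F [ 0.4 -0.7 -0.3] M [-0.08 -0.01 -0.02] w 36.0 q6 -0.24
spin 0.0003
mm after spin [-0.8  2.1 50.7]
mm now [-0.8  2.3 50.7]
```

```bash

python3 -m creep '{"xyz":[[-1,2,20],[0,0,15],[0,0,10],[0,0,5],[0,0,0]],"spin":[0,0,0,0,0]}'
python3 d.py .5367 -.0708 .1435 1.613; python3 v.py side s18 180 130 290 240
```

```text
time_s: 48.5
ee_pos: [0.5377, -0.0717, 0.1509]
eef_rot: [-3.141, -0.0, 1.613]
force: [0.3, 0.8, -1.2]
grip_width: 0.0361
t 48.5 p [ 0.5377 -0.0717  0.1509] rpy [-3.1415 -0.      1.6128] F [ 0.3  0.8 -1.2] M [-0.1   0.06 -0.01] w 36.1 q6 -0.24
spin -0.0002
mm after spin [ 0.9 -1.   7.4]
mm now [ 0.9 -1.   7.4]
scale 5.363636363636363
```

View pics/s18z.png

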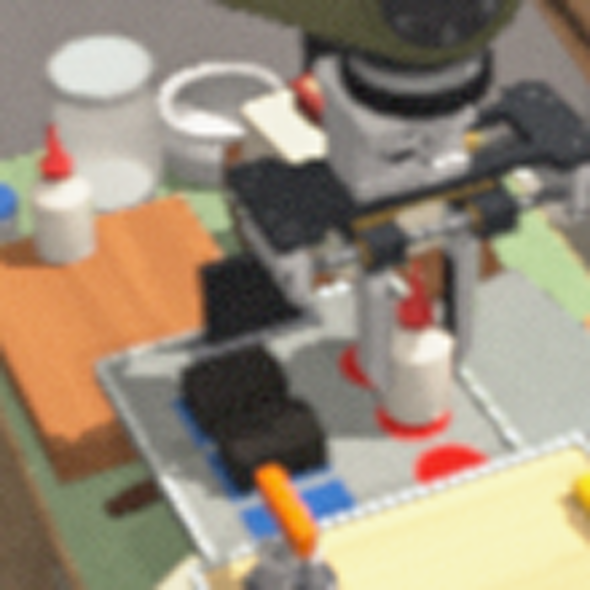

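```bash

python3 -m creep '{"xyz":[[1,-1,3],[0,0,2],[0,0,1],[0,0,0]],"spin":[0,0,0,0]}'
python3 d.py .5367 -.0708 .1435 1.613
python3 -m creep '{"xyz":[[0,0,1],[0,0,0]],"spin":[0,0]}'
python3 -m creep '{"xyz":[[0,0,0.7],[0,0,0]],"spin":[0,0]}'
```

```text
time_s: 49.05
ee_pos: [0.5367, -0.0708, 0.1448]
eef_rot: [-3.142, 0.0, 1.613]
force: [0.5, -0.6, -1.0]
grip_width: 0.036
t 49.05 p [ 0.5367 -0.0708  0.1448] rpy [-3.1415  0.      1.6128] F [ 0.5 -0.6 -1. ] M [-0.09  0.06 -0.02] w 36.0 q6 -0.24
spin -0.0002
mm after spin [-0.   0.   1.3]
mm now [-0.   0.   1.3]
time_s: 49.3
ee_pos: [0.5367, -0.0707, 0.1438]
eef_rot: [-3.141, -0.0, 1.613]
force: [0.6, -0.1, -1.5]
grip_width: 0.0358
time_s: 49.55
ee_pos: [0.5368, -0.0708, 0.1433]
eef_rot: [3.141, 0.0, 1.613]
force: [-0.7, 1.5, 1.6]
grip_width: 0.0361
```

```bash

python3 -m creep '{"xyz":[[0,0,0.3],[0,0,0],[0,0,0],[0,0,0],[0,0,-10]],"spin":[0,0,0,0,0]}' 60
python3 -m creep '{"xyz":[[0,0,-30],[0,0,-40],[0,0,-50],[0,0,-20],[0,0,0]],"spin":[0,0,0,0,0]}' 
python3 d.py .4265 .213 .28 1.613; python3 v.py side s19 180 130 290 240
```

```text
time_s: 50.18
ee_pos: [0.5364, -0.0707, 0.1527]
eef_rot: [-3.14, -0.0, 1.613]
force: [0.2, -0.3, 0.6]
grip_width: 0.0601
time_s: 50.8
ee_pos: [0.537, -0.0708, 0.2946]
eef_rot: [3.139, 0.001, 1.613]
force: [-0.4, -0.1, -0.2]
grip_width: 0.0603
t 50.8 p [ 0.537  -0.0708  0.2946] rpy [3.1385e+00 7.0000e-04 1.6128e+00] F [-0.4 -0.1 -0.2] M [-0.01  0.1   0.01] w 60.3 q6 -0.24
spin -0.0002
mm after spin [288.2 -98.4  14.6]
mm now [288.2 -98.5  14.1]
scale 5.363636363636363
```

View pics/s19z.png

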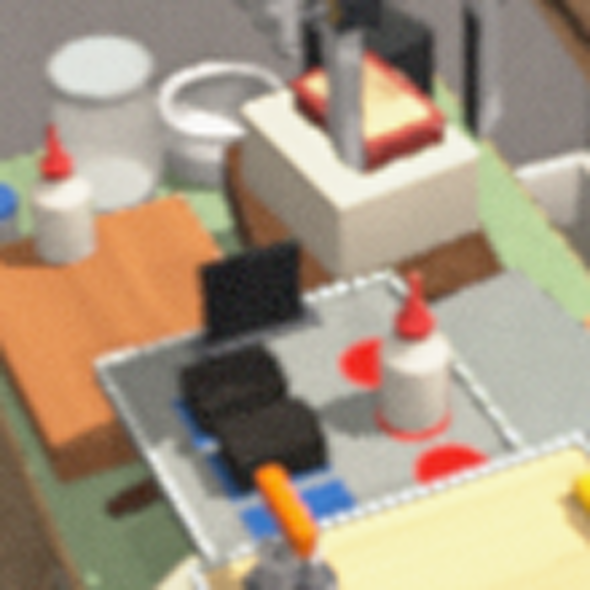

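```bash

python3 -m creep '{"xyz":[[40,-15,0],[50,-18,0],[50,-18,0],[50,-18,0],[50,-15,0]],"spin":[0,0,0,0,0]}'
python3 -m creep '{"xyz":[[40,-12,0],[8,-2.5,14],[0,0,30],[0,0,30],[0,0,0]],"spin":[0,0,0,0,0]}' 64 
python3 d.py .4263 .2125 .081 1.613; python3 v.py side s20 160 110 260 190
```

```text
time_s: 51.48
ee_pos: [0.4414, 0.1668, 0.2916]
eef_rot: [-3.14, 0.0, 1.613]
force: [-0.3, 0.1, -0.2]
grip_width: 0.0603
time_s: 52.1
ee_pos: [0.4253, 0.2117, 0.2162]
eef_rot: [-3.137, 0.002, 1.612]
force: [0.2, 0.2, 0.9]
grip_width: 0.0639
t 52.1 p [0.4253 0.2117 0.2162] rpy [-3.1365e+00  1.9000e-03  1.6121e+00] F [0.2 0.2 0.9] M [-0.05  0.04  0.01] w 63.9 q6 0.34
spin -0.0009
mm after spin [  0.7   1.  135.2]
mm now [  1.    1.7 135.2]
scale 7.375
```

View pics/s20z.png

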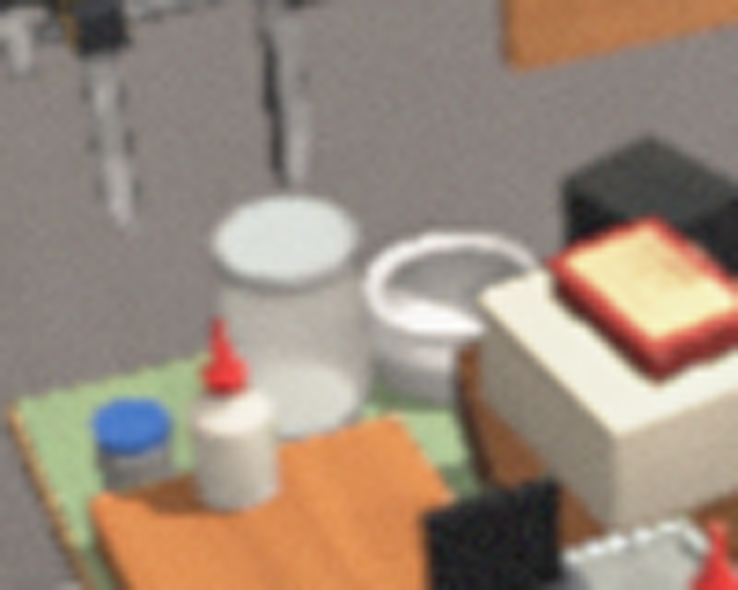

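```bash

python3 -m creep '{"xyz":[[1,1,30],[0,0,35],[0,0,35],[0,0,25],[0,0,8]],"spin":[0,0,0,0,0]}' 64
python3 d.py .4263 .2125 .081 1.613
python3 -m creep '{"xyz":[[0,0,0],[0,0,0],[0,0,0],[0,0,0],[0,0,0]],"spin":[0,0,0,0,0]}' 25 8
python3 d.py .4263 .2125 .081 1.613;  python3 v.py side s21 160 110 260 190
```

```text
time_s: 52.78
ee_pos: [0.4273, 0.2136, 0.0856]
eef_rot: [-3.141, 0.0, 1.612]
force: [0.5, 0.9, -0.1]
grip_width: 0.0644
t 52.77 p [0.4273 0.2136 0.0856] rpy [-3.1410e+00  3.0000e-04  1.6124e+00] F [ 0.5  0.9 -0.1] M [-0.07  0.05  0.01] w 64.4 q6 0.35
spin -0.0006
mm after spin [-1.1 -1.1  4.6]
mm now [-1.1 -1.1  4.6]
time_s: 53.4
ee_pos: [0.4275, 0.2141, 0.0866]
eef_rot: [3.14, -0.0, 1.613]
force: [-1.6, -0.2, 6.1]
grip_width: 0.0362
t 53.4 p [0.4275 0.2141 0.0866] rpy [ 3.1405e+00 -4.0000e-04  1.6129e+00] F [-1.6 -0.2  6.1] M [-0.15  0.38  0.01] w 36.2 q6 0.35
spin -0.0001
mm after spin [-1.5 -1.2  5.6]
mm now [-1.5 -1.2  5.6]
scale 7.375
```

View pics/s21z.png

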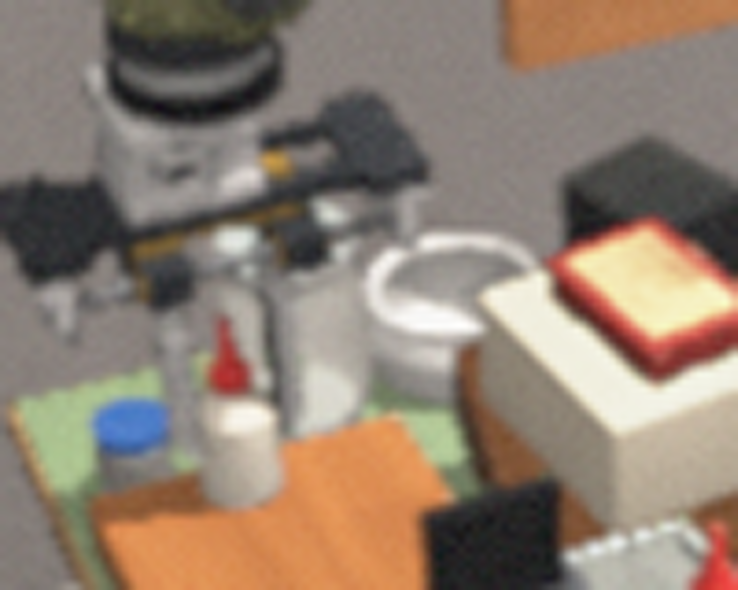

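```bash

python3 -m creep '{"xyz":[[0,0,-20],[0,0,-40],[0,0,-50],[0,0,-60],[0,0,0]],"spin":[0,0,0,0,0]}' 25 20
python3 v.py top t22 230 140 330 220
python3 d.py .5348 -.0238 .25 1.613
```

```text
time_s: 54.08
ee_pos: [0.4283, 0.2144, 0.26]
eef_rot: [3.134, -0.003, 1.613]
force: [0.1, 0.5, -1.0]
grip_width: 0.036
scale 7.375
t 54.12 p [0.4275 0.2141 0.2572] rpy [ 3.1385e+00 -1.1000e-03  1.6129e+00] F [-0.2 -0.8 -2.4] M [-0.06  0.09  0.03] w 35.6 q6 0.35
spin -0.0001
mm after spin [-242.2   97.2    7.2]
mm now [-242.2   97.2    7.2]
```

View pics/t22z.png

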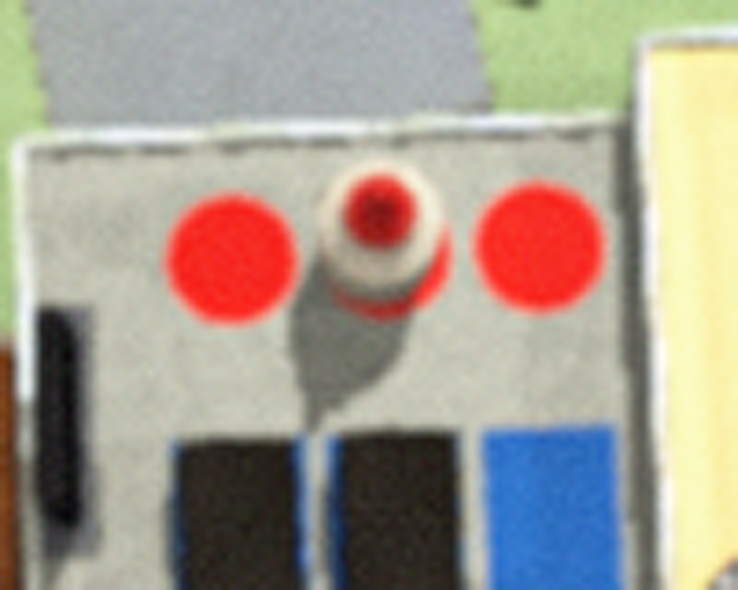

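```bash
python3 - <<'E'
from m import *
print(proj('top',[[.534,-.0733,.156],[.534,-.0733,.182]]), onplane('top',[[281.2,170.2]],.156))
E
python3 -m creep '{"xyz":[[-40,15,0],[-50,20,0],[-50,20,0],[-50,20,0],[-42,17,0]],"spin":[0,0,0,0,0]}'
python3 -m creep '{"xyz":[[-10,5,15],[0,0,25],[0,0,10],[0,0,0]],"spin":[0,0,0,0]}'
python3 d.py .5348 -.0238 .15 1.613
```

```text
[[282.14480892 169.56731128]
 [282.35530552 167.38812838]] [[ 0.53264418 -0.07130461  0.156     ]]
time_s: 54.75
ee_pos: [0.5288, -0.0159, 0.254]
eef_rot: [-3.139, -0.0, 1.612]
force: [0.8, 0.6, -0.7]
grip_width: 0.0357
time_s: 55.25
ee_pos: [0.5337, -0.0232, 0.2049]
eef_rot: [-3.14, -0.0, 1.614]
force: [0.7, -0.6, -0.7]
grip_width: 0.0358
t 55.25 p [ 0.5337 -0.0232  0.2049] rpy [-3.1397e+00 -3.0000e-04  1.6135e+00] F [ 0.7 -0.6 -0.7] M [0.02 0.07 0.  ] w 35.8 q6 -0.15
spin 0.0005
mm after spin [-0.7  1.  54.9]
mm now [-0.7  1.1 54.9]
```

```bash

python3 -m creep '{"xyz":[[-2,1.5,20],[0,0,15],[0,0,10],[0,0,6],[0,0,0]],"spin":[0,0,0,0,0]}'
python3 d.py .5358 -.0253 .1495 1.613
```

```text
time_s: 55.88
ee_pos: [0.5358, -0.0257, 0.1548]
eef_rot: [-3.141, -0.0, 1.613]
force: [-0.2, 0.4, -0.7]
grip_width: 0.0362
t 55.88 p [ 0.5358 -0.0257  0.1548] rpy [-3.1413 -0.      1.6129] F [-0.2  0.4 -0.7] M [-0.06  0.09  0.  ] w 36.2 q6 -0.16
spin -0.0001
mm after spin [0.4 0.  5.3]
mm now [0.4 0.  5.3]
```

```bash

python3 -m creep '{"xyz":[[0,0,3],[0,0,1.5],[0,0,0.8],[0,0,0]],"spin":[0,0,0,0]}'
python3 -m creep '{"xyz":[[0,0,0.7],[0,0,0]],"spin":[0,0]}'
python3 -m creep '{"xyz":[[0,0,0.5],[0,0,0]],"spin":[0,0]}'
```

```text
time_s: 56.38
ee_pos: [0.5358, -0.0257, 0.1496]
eef_rot: [3.142, -0.0, 1.613]
force: [1.0, -0.4, -1.1]
grip_width: 0.0358
time_s: 56.62
ee_pos: [0.5358, -0.0257, 0.1488]
eef_rot: [3.142, 0.0, 1.613]
force: [-0.7, -0.4, -0.5]
grip_width: 0.0362
time_s: 56.88
ee_pos: [0.5358, -0.0258, 0.1486]
eef_rot: [3.141, 0.0, 1.613]
force: [-1.5, 1.6, 4.3]
grip_width: 0.0361
```

Contact; release and retreat for a clear view.

```bash

python3 -m creep '{"xyz":[[0,0,0],[0,0,0],[0,0,0],[0,0,0],[0,0,-10]],"spin":[0,0,0,0,0]}' 60
python3 -m creep '{"xyz":[[0,0,-30],[0,0,-40],[0,0,-50],[0,0,-20],[0,0,0]],"spin":[0,0,0,0,0]}' 
python3 -m creep '{"xyz":[[40,-30,0],[50,-30,0],[50,-30,0],[50,-30,0],[50,-15,0]],"spin":[0,0,0,0,0]}'
python3 -m creep '{"xyz":[[40,-12,0],[30,-5,0],[0,0,0]],"spin":[0,0,0]}'
python3 v.py top t23 230 140 420 255; python3 v.py side s23 150 130 320 260
python3 - <<'E'
from blk import *
t=cv2.imread('pics/t23.png')[...,::-1]; s=cv2.imread('pics/s23.png')[...,::-1]
for th in (70,100):
    block(t,(250,192,275,228),.124,th); block(t,(272,192,299,228),.124,th)
print('side T',[(a,c.round(1)) for a,c,_,_ in blobs(s,orange,(215,210,245,245))])
print(proj('top',[[.5321,-.0265,.156],[.534,-.0733,.156]]))
cv2.imwrite('pics/t23b.png',cv2.resize(t[145:200,240:320,::-1],None,fx=9,fy=9,interpolation=cv2.INTER_CUBIC))
import d;d.show()
E
```

```text
time_s: 57.5
ee_pos: [0.5355, -0.0257, 0.1582]
eef_rot: [-3.14, -0.0, 1.613]
force: [-0.0, -0.3, 0.8]
grip_width: 0.06
time_s: 58.12
ee_pos: [0.5361, -0.0258, 0.3001]
eef_rot: [3.138, 0.0, 1.613]
force: [-0.1, 1.0, -0.6]
grip_width: 0.0598
time_s: 58.75
ee_pos: [0.3891, 0.2096, 0.2976]
eef_rot: [-3.141, 0.0, 1.613]
force: [1.3, 0.2, 0.4]
grip_width: 0.0602
time_s: 59.12
ee_pos: [0.3701, 0.2787, 0.2971]
eef_rot: [-3.14, 0.001, 1.615]
force: [0.2, -0.4, -0.3]
grip_width: 0.0596
scale 4.105263157894737
scale 4.538461538461538
centre [ 0.4484 -0.029 ] yaw 0.075 0.07 size 0.0518 0.0355 px [261.7 211.4]
centre [ 0.451  -0.0773] yaw 0.001 -0.003 size 0.0513 0.0354 px [283.7 210.3]
centre [ 0.4481 -0.0286] yaw 0.046 0.041 size 0.0542 0.0392 px [261.6 211.5]
centre [ 0.4502 -0.0755] yaw 0.052 0.047 size 0.0551 0.0396 px [282.9 210.6]
side T [(np.int32(49), array([232.6, 223.4]))]
[[259.99072811 170.44582705]
 [282.14480892 169.56731128]]
t 59.23 p [0.3708 0.2772 0.2975] rpy [-3.1404e+00  9.0000e-04  1.6133e+00] F [-0.5 -0.7  0.2] M [-0.02  0.06 -0.  ] w 60.1 q6 0.52
```

View pics/t23z.png

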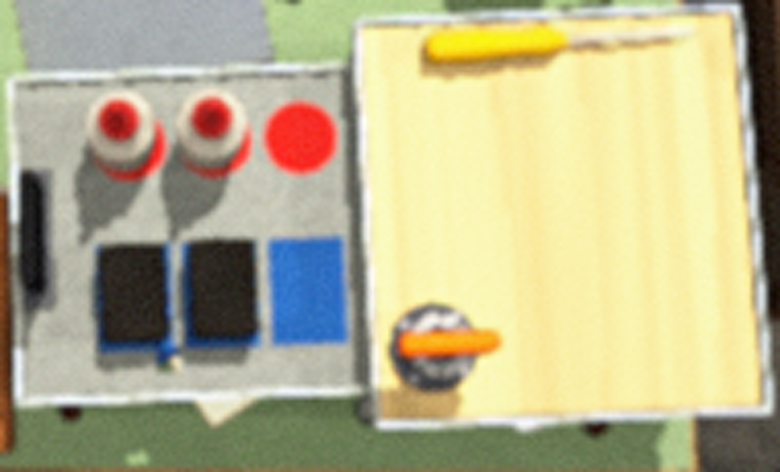

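View pics/t23b.png

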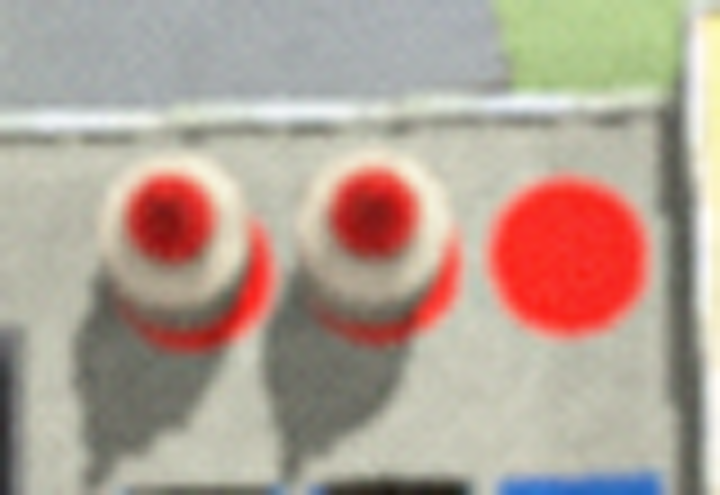

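View pics/s23z.png

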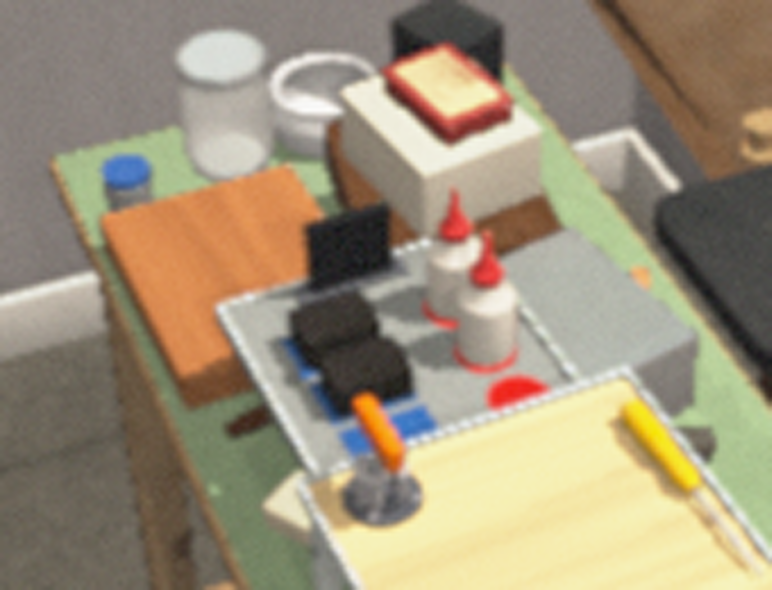

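```bash
python3 - <<'E'
from m import *
for c in ((.5349,-.0255),(.5367,-.0726)):
    p=proj('side',[[*c,.098],[*c,.12],[*c,.156],[*c,.19]]); print(p.round(2).tolist())
s=cv2.imread('pics/s23.png')
cv2.imwrite('pics/s23b.png',cv2.resize(s[168:216,236:272],None,fx=12,fy=12,interpolation=cv2.INTER_CUBIC))
rd=lambda r,g,b:(r>140)&(g<90)&(b<90)
t=cv2.imread('pics/t23.png')[...,::-1];s=s[...,::-1]
for n,im,roi in(('top',t,(240,150,296,173)),('side',s,(240,165,275,196))):
    for a,c,*_ in blobs(im,rd,roi,5):print(n,a,c.round(1))
print(proj('top',[[.5321,-.0265,.17],[.5321,-.0265,.175],[.534,-.0733,.17],[.534,-.0733,.175]]).round(1))
E
```

```text
[[249.48, 197.16], [249.4, 191.5], [249.27, 181.96], [249.14, 172.64]]
[[256.38, 206.93], [256.37, 201.24], [256.36, 191.65], [256.36, 182.26]]
top 50 [258.4 168.7]
top 52 [280.9 168.5]
side 33 [249.4 179.3]
side 39 [256.7 188.4]
[[259.7 169.3]
 [259.7 168.9]
 [282.3 168.4]
 [282.3 168. ]]
```

View pics/s23b.png

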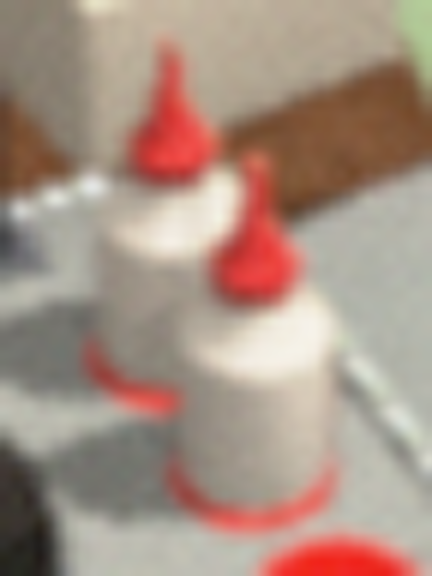

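```bash
python3 - <<'E'
import cv2,numpy as np
from m import *
for n in('s10','s16','s23'):
    s=cv2.imread(f'pics/{n}.png')[...,::-1]
    for f in(orange,lambda r,g,b:(r>170)&(r-b>110)&(g<150)):
        print(n,[(a,c.round(1)) for a,c,_,_ in blobs(s,f,(222,212,245,240))])
a,b=[cv2.imread(f'pics/{n}.png')[205:248,215:250] for n in('s10','s23')]
cv2.imwrite('pics/cmp.png',cv2.resize(np.hstack([a,b]),None,fx=10,fy=10,interpolation=cv2.INTER_CUBIC))
E
```

```text
s10 [(np.int32(44), array([233.1, 224.7]))]
s10 [(np.int32(39), array([233.3, 226.1]))]
s16 [(np.int32(51), array([232.7, 223.6]))]
s16 [(np.int32(47), array([233. , 225.1]))]
s23 [(np.int32(49), array([232.6, 223.4]))]
s23 [(np.int32(46), array([233. , 225.2]))]
```

View pics/cmp.png

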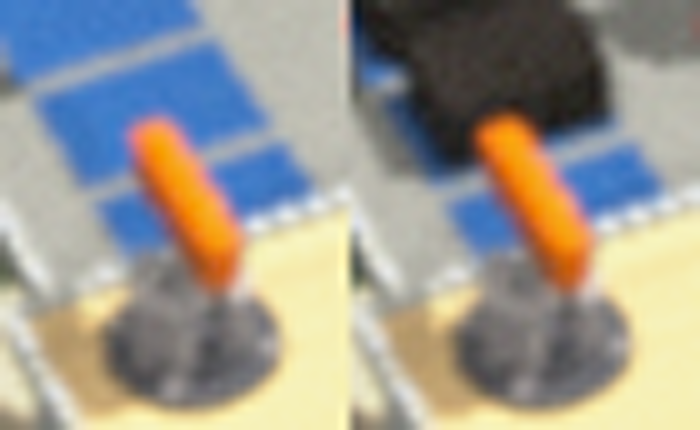

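```bash
python3 -c "
from station import ctrl
print(ctrl.hand_in())"
```

```text
the job is handed in; nothing more can be done
None
```

The job is done and handed in at about 59 s. I lifted the plunger, parked it in the rest notch, drew the leaf out to its stop, then turned the plunger back until it dropped in and locked. After that I filled the leaf: two flux bottles stand on red discs 1 and 2, and two black blocks lie on blue rectangles 1 and 2. Only four of the six items were there.

- **Slip:** on the first lift the T-handle slipped out of the grip. I gripped it again at 55 N and it held.
- **Plunger:** after locking, the handle sat at the same place in the side picture as at the start. A later check by colour mask read about 1 px higher. Comparing the two pictures side by side showed no movement, and I put the difference down to the black block now behind the handle.
- **Leaf travel:** the tool moved 137.5 mm before the leaf hit its stop, against the nominal 140 mm. The plunger still dropped in fully.
- **Blocks:** within about 1 mm of their marks by the top camera. Their turn is within about 0.05 rad of the marks; the readings scatter by that much.
- **Bottles:** both stand upright, but about 2–3 mm off centre towards the leaf's handle by the top camera. The side camera gave under 1 mm and did not agree with that direction. I left them as they were.
- **Screwdriver:** it looks unmoved in the last pictures, and I saw no block knocked aside.

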